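Clamp the plug gauge in the sprung V-cradle

TASK

Clamp the loose double plug gauge into the V-cradle for its wear check: lift the cradle's sprung bar by its knob and turn it aside, lay the gauge in the two V rests with its longer plain end towards the end stop, and slide it gently home until it presses against the stop. Then bring the bar back over the gauge and lower it, held all the way and never let to snap down, so that it grips the gauge; leave the other parts on the bench where they are.

Things in the scene. Friction and masses are not known exactly. Their poses are not given: they have to be found in the camera images.
- cradle: V-cradle fixed to the bench: dark base plate, x -60 to +105, y -75 to +75 mm, 12 mm thick. Origin on the bench top, below the seated gauge's centre. The gauge lies along y, end stop at the -y end. Two aluminium 90 degree V rests (mouth 28 mm wide, top 44 mm above the bench) at y -45 to -31 and +44 to +52 mm take its round ends; between them it is open. A clamp post stands at x +75 mm.
- seat_center (a point): Where the gauge's centre lies when seated: cradle x 0, y 0, 38 mm above the bench.
- stop_face (a point): Centre of the end stop's face, at cradle x 0, y -55 mm, 38 mm above the bench; the gauge's long tip must rest against it. Axes as the cradle.
- end_stop: The end stop: a fixed steel block 30 mm wide, 10 mm thick, top 47 mm above the bench, its face looking to the cradle's +y. Rigid: press the gauge on it by about 3 to 15 N; more than 20 N is ramming. The gauge can be laid in up to 8 mm short of the stop (then its handle meets the far V rest). Origin as the cradle's.
- post: The fixed clamp post that the bar's round hub sits on (hub 30 mm wide, top 65 mm above the bench with the bar down), with a notched collar of 25 mm radius, 46 mm high, round it. The bar's cross pin sits in the collar's notch while the bar is down and closed, and blocks turning by more than about 0.07 rad until the bar is lifted 16 mm. Origin on the post's axis at bench height.
- post_axis (a point): A point on the vertical axis about which the bar turns: cradle x +75 mm, y 0, 38 mm above the bench.
- clamp_bar: The sprung clamp bar: a flat aluminium bar 16 mm wide and 10 mm thick, from the post out past the gauge (closed: along the cradle's -x from the post); down and empty its top is 58 mm above the bench. A black pad 14 mm wide under it, 75 mm from the post axis, presses on the gauge's handle. Origin on the post's axis.
- knob_center (a point): Centre of the black round knob (22 mm diameter, 26 mm high, upright, fixed on the bar so it turns with it) at the bar's end, 112 mm from the post's axis; with the bar down and empty it is 83 mm above the bench. The knob's lower end stands 12 mm above the bar's top, on a stem 10 mm thick.
- clamp_lift (a joint): Lift of the bar (m): 0 down (at the start), 0.028 at most. Spring and weight press it down with about 7 N at 0, 10 N at 0.022. Lifted over 0.016 it can turn; turned past 0.3 rad its pin rests on the collar at 0.016 and it stays there when let go. Turned back below 0.3 it drops unless held; on the gauge it stops at about 0.002 to 0.004.
- clamp_turn (a joint): Turn of the bar (rad): 0 closed over the gauge (bar along the cradle's -x), 1.45 at most, growing as the bar's knob end moves towards the cradle's +y. At turn t the knob lies at cradle x = 75 - 112 cos t, y = 112 sin t (mm). At 1.2 or more the bar is well aside.
- gauge_center (a point): Centre of the double plug gauge, 110 mm long, lying along its own y, axis 8 mm above the bench at first; about 0.1 kg. Six-sided handle 18 mm wide (x, grip across it), 16 mm high, from y -25 to +35 mm. Round ends 12 mm thick: the longer plain one from y -25 to -55 mm, the shorter one (by the thin red band) from y +35 to +55 mm.
- gauge_long_tip (a point): End of the gauge's longer round end, on its axis, 55 mm from the centre along -y.
- gauge: The same gauge; this origin is under its centre at the handle's underside, 8 mm below the axis.
- casting: A loose white casting, 51 x 55 x 42 mm, origin under its centre. A bystander: leave it.
- stator: A loose stator, 58 x 58 x 31 mm, origin under its centre. A bystander: leave it.
- ring: A loose steel ring gauge, 48 mm wide, 14 mm high, origin under its centre. A bystander: leave it.

How it is judged:
On the way, in this order (a step that is already met when the one before it is completed fails the run):
1. the bar is lifted out of its notch and turned well aside (value of joint clamp_turn above 1.1 rad and value of joint clamp_lift above 0.012 m), for 0.1 s.
2. with the bar aside, the gauge lies in both V rests and its longer end presses on the end stop with more than 2 N (distance between gauge_long_tip and stop_face below 0.0025 m and angle between the y axis of gauge_center and the y axis of cradle, either way round below 0.04 rad and value of joint clamp_turn above 0.9 rad and contact force between gauge and end_stop above 2 N), for 0.1 s.
3. the bar is back over the gauge, down in its notch, pressing on the gauge (value of joint clamp_turn between -0.1 and 0.1 rad and value of joint clamp_lift below 0.007 m and contact force between clamp_bar and gauge above 2 N), for 0.2 s.
At the end, for the whole second after the job is handed in: The gauge lies still in both V rests, within 0.04 rad of the cradle's direction, its longer tip within 2.5 mm of the centre of the stop's face; the bar is closed (turn within 0.1 rad of 0), down (lift under 7 mm) and presses on the gauge with more than 2 N (all of step 3 and distance between gauge_long_tip and stop_face below 0.0025 m and angle between the y axis of gauge_center and the y axis of cradle, either way round below 0.04 rad and linear speed of gauge below 0.02 m/s); the robot touches nothing.
It fails at once if the bar is let snap down (faster than 0.3 m/s) (velocity of joint clamp_lift below -0.3 m/s).
It fails at once if the gauge is rammed against the end stop with more than 20 N (contact force between gauge and end_stop above 20 N).
It fails at once if the bar is forced against the post's notch or collar with more than 30 N (contact force between clamp_bar and post above 30 N).
It fails at once if the bar is pressed on the gauge with more than 25 N (contact force between clamp_bar and gauge above 25 N).
It fails at once if one of the other parts (casting, stator, ring gauge) is moved by more than 20 mm (distance of any of casting, stator, ring from where it was at the start of the episode above 0.02 m).
It also fails if it takes over 72 s, if anything falls off the work surface, if the arm or the gripper's body presses on something with over 40 N, if the wrist force passes 120 N, or if a joint passes its speed limit or range.

ROBOT

A 7-joint arm with a two-finger parallel gripper is mounted at the origin on a cart in front of the work surface, level with it; the furniture and walls round the work are solid. World frame = base frame: x ahead of the robot, y to its left, z up, the work surface at z = 0. Lengths are in m, angles in rad, forces in N, time in s.
With the tool pointing down it reaches from about 0.4 to 0.875 m from the base axis. Payload 19.3 kg.
Tool frame: the origin (TCP) lies at the very end of the fingers, on their centre line; the grasp point (between the pads) lies 19 mm behind it; x points along the fingers, y is the direction in which the jaws open and shut, and the axes are right-handed (so a half turn about x gives the same grasp; the last joint's range is limited). The gripper opens to 85 mm and grips with 20 to 120 N. Pads are 22 mm wide; open, the fingers measure 114 mm over their backs; the gripper's body (76 mm by 85 mm) begins 54 mm behind the grasp point. The pads swing forward as they close: fully open they stand 13 mm farther back than shut.
Start: joints at [1.094, 0.521, -0.036, 1.599, 0.021, 1.021, -0.113], TCP at [0.247, -0.574, 0.231] pointing down, gripper open.
Joint ranges: [-2.91, 2.91], [-0.3, 2.13], [-1.5, 1.42], [0.17, 2.43], [-1.26, 4.41], [0.16, 1.93], [-2.52, 2.52]. Speed limits (rad/s): [1.89, 1.89, 2.39, 2.39, 3.01, 3.01, 3.01].

INTERFACE

Orientations are given as a unit quaternion [w, x, y, z].
In Python, from cell import bot gives the robot as it stands. The module is installed in compiled form; this text tells all that it offers.
- The arm moves only by the shell command python3 -m pendant 'ROWS' [OPENING] [FORCE]. ROWS is JSON, a list of rows, each an object with "delta_pos": the shift along the tool's x, y, z in m, a list of three; "angular": the turn, a rotation vector about the tool's x, y, z in degrees, a list of three. In form: [{"delta_pos": [tx, ty, tz], "angular": [wx, wy, wz]}, ...]. A call has exactly 5 rows; each row is the pose to reach, as a shift and turn from the pose commanded when the call began, along the tool's axes at that moment; what a row does not reach only later rows make up. A row lasts 1/12 s, in which the tool goes at most 41.7 mm and 7.16 degrees, less where a joint would pass 70% of its speed; a pose out of reach is approached as far as the arm can. A call with a gripper value outside its range is refused whole. OPENING is the opening, from 0 (shut) to 1 (fully open), set as the call begins (- or left out, the last holds). The fingers move at their own pace and stop on an object; FORCE is the grip in N (left out, the last holds). Time passes only in rows, so rows that repeat a pose let the fingers close, or fill a call up. It gives the time, the measured TCP pose, the force and the opening at its end, in the units of the state.
- bot.get_obs(): the state, without advancing time (a new reading comes with each control period).
- bot.grab_frame(name): name is "side" or "top"; returns (picture, depth): 420x560x3 uint8, red, green, blue; 420x560 float32, m along the optical axis (not along the pixel's ray), 0 where there is no reading.
- bot.camera_model(name): a dict with "mtx" (3x3 intrinsics, pixels), "R" (3x3) and "t" (3): a world point X has camera coordinates R X + t. Camera axes: x right, y down, z forward; pixel columns grow to the right and rows downward; lengths in m; the calibration is good to about 2 mm. A picture is of the moment at which its call begins. camera_model takes no time and is no camera call.
- bot.hand_in(): hands the job in, once; it reports no verdict.
The state is a dict: "time_s": time; "joint_pos": joint angles; "qd": joint speeds; "effort": joint torques, N m; "position": TCP position; "eef_rot": TCP orientation; "wrist_force": force on the tool from outside, world axes, zero at the start; "torque": the same for the moment, N m; "gripper_width": finger opening in m.
Only numpy, scipy, OpenCV 4.12 (cv2) and the standard library are available. Lean on these libraries where they do the work, as an engineer would, in place of code of your own. Each camera call takes 0.05 s, during which the arm holds its last target.

## Working session

There is one attempt and no reset: what is moved stays moved. The work goes in short steps, Python scripts to look and compute and a shell command to move; the robot and the scene stay as the last step left them, time stands still between calls to the robot, and variables do not carry over. Pictures are saved under pics/ and viewed, and the job is handed in when it is done.

```bash
mkdir -p pics; ls; cat > h.py <<'E'
from cell import bot
import numpy as np, cv2
np.set_printoptions(precision=4,suppress=True)
def snap(n,tag):
    p,d=bot.grab_frame(n); cv2.imwrite(f'pics/{tag}.png',p[:,:,::-1]); np.save(f'/tmp/{tag}.npy',d); return p,d
def unproj(n,u,v,d):
    c=bot.camera_model(n); K=np.array(c['mtx']);R=np.array(c['R']);t=np.array(c['t'])
    return R.T@(np.linalg.inv(K)@np.array([u,v,1.])*d-t)
def ray(n,u,v,z):
    c=bot.camera_model(n); K=np.array(c['mtx']);R=np.array(c['R']);t=np.array(c['t'])
    o=-R.T@t; r=R.T@np.linalg.inv(K)@np.array([u,v,1.]); return o+r*(z-o[2])/r[2]
def proj(n,X):
    c=bot.camera_model(n); q=np.array(c['mtx'])@(np.array(c['R'])@np.array(X)+np.array(c['t'])); return q[:2]/q[2]
E
python3 - <<'E'
from h import *
for n in('top','side'):
    snap(n,n+'0'); c=bot.camera_model(n); print(n,c['mtx'],-np.array(c['R']).T@np.array(c['t']),c['R'])
print(bot.get_obs())
E
```

```text
pics
top [[484.5229   0.     284.4519]
 [  0.     484.5229 203.1879]
 [  0.       0.       1.    ]] [ 0.3656 -0.0089  1.2905] [[ 0.0146 -0.9999  0.008 ]
 [-0.9936 -0.0154 -0.1122]
 [ 0.1123 -0.0063 -0.9937]]
side [[417.0066   0.     278.5083]
 [  0.     417.0066 208.5048]
 [  0.       0.       1.    ]] [ 0.4875 -0.771   0.4523] [[ 0.9998  0.0012 -0.0199]
 [-0.0172 -0.4502 -0.8928]
 [-0.0101  0.893  -0.45  ]]
{'time_s': 0.1, 'joint_pos': array([ 1.0938,  0.5219, -0.0363,  1.5999,  0.0212,  1.0211, -0.1128]), 'qd': array([ 0.0003, -0.0023,  0.0011, -0.0024, -0.0016,  0.0029,  0.0019]), 'effort': array([  0.0056, -92.8503,   1.9849, -37.0534,   0.0182,   0.0054,
         0.    ]), 'position': array([ 0.2472, -0.5737,  0.2308]), 'eef_rot': array([-0.1425, -0.6925, -0.1432,  0.6926]), 'wrist_force': array([ 0.0828,  0.2818, -0.3343]), 'torque': array([ 0.0125, -0.0603,  0.0518]), 'gripper_width': 0.08565372166150764}
```

View pics/top0.png

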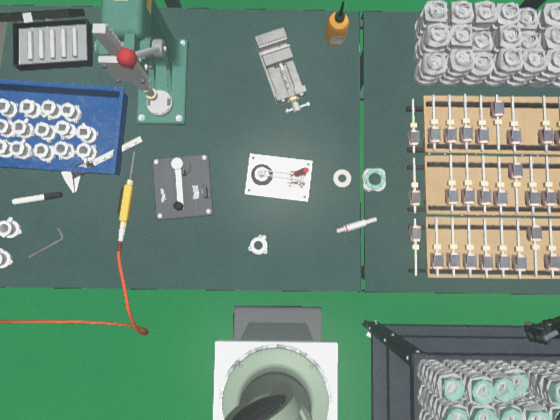

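View pics/side0.png

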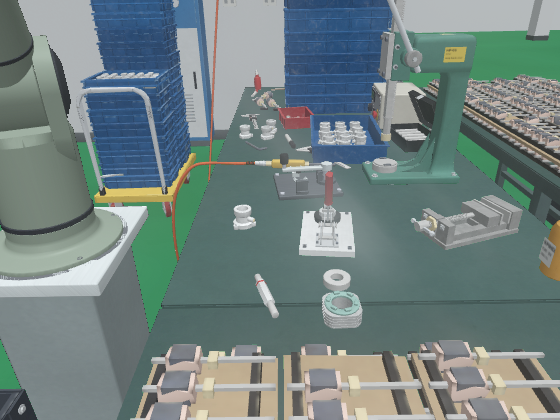

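```bash
python3 - <<'E'
from h import *
p=cv2.imread('pics/top0.png')
a=cv2.resize(p[145:225,143:223],(560,560),interpolation=cv2.INTER_CUBIC)
b=cv2.resize(p[205:245,330:385],(770,560),interpolation=cv2.INTER_CUBIC)
cv2.imwrite('pics/c1.png',a);cv2.imwrite('pics/c2.png',b)
s=cv2.imread('pics/side0.png')
cv2.imwrite('pics/c3.png',cv2.resize(s[150:215,260:355],(760,520),interpolation=cv2.INTER_CUBIC))
E
```

```text
(no output)
```

View pics/c1.png

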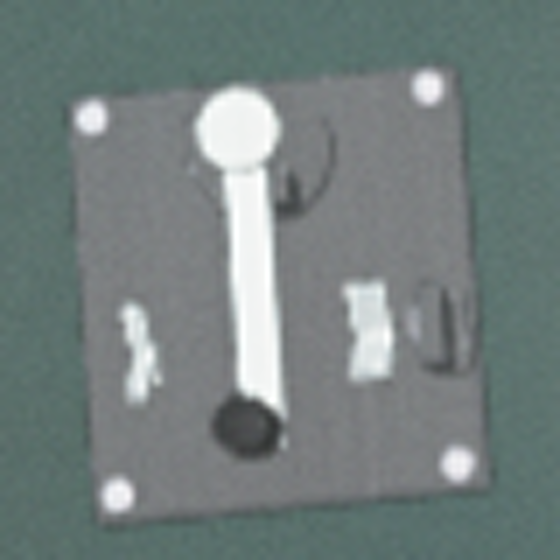

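View pics/c2.png

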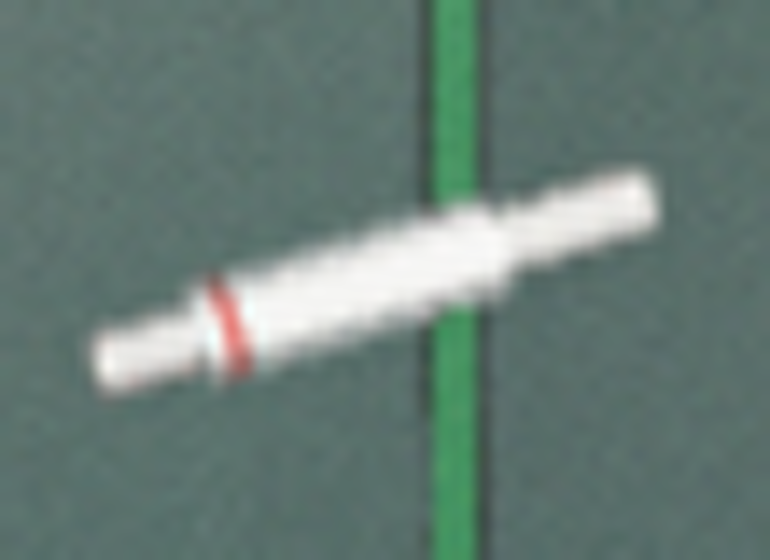

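View pics/c3.png

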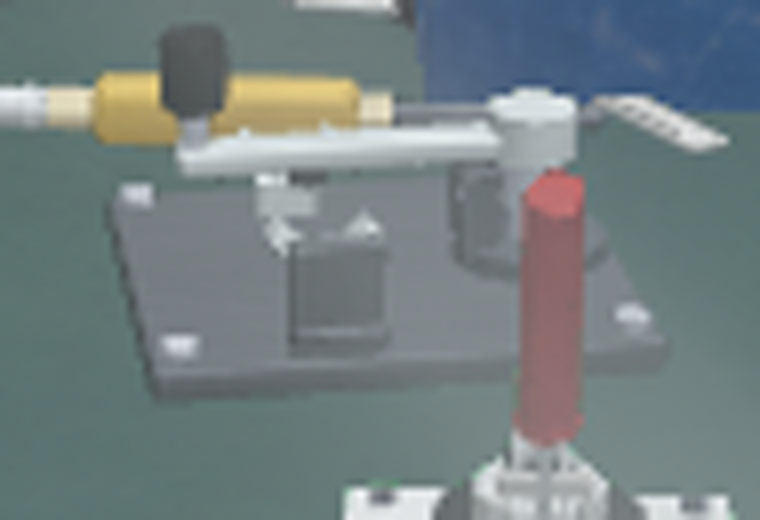

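```bash
python3 - <<'E'
from h import *
C=lambda x,y:(143+(x+.5)/7-.5,145+(y+.5)/7-.5)
pts={k:ray('top',*C(*v),.012)[:2] for k,v in dict(TL=(75,103),TR=(455,70),BR=(490,485),BL=(100,520)).items()}
for k in pts: print(k,pts[k])
sc=[ray('top',*C(*v),.0135)[:2] for v in [(91,117),(428,88),(458,464),(117,495)]]; print(sc)
# cradle corners: TL=(105,75) TR=(105,-75) BR=(-60,-75) BL=(-60,75)
A=np.array([[.105,.075],[.105,-.075],[-.06,-.075],[-.06,.075]]);B=np.array([pts[k] for k in('TL','TR','BR','BL')])
ca,cb=A.mean(0),B.mean(0);U,S,V=np.linalg.svd((A-ca).T@(B-cb));R=V.T@U.T;o=cb-R@ca
th=np.arctan2(R[1,0],R[0,0]);print('cradle',o,np.degrees(th),'res',(A-ca)@R.T+cb-B)
w=lambda x,y:o+R@np.array([x,y])
print('post from plate',w(.075,0),'hub img',ray('top',*C(238,128),.065))
print('knob from plate',w(-.037,0),'img',ray('top',*C(246,427),.09))
print('sc mid',np.mean(sc,0),w(.0225,0))
G=lambda x,y:(330+(x+.5)/14-.5,205+(y+.5)/14-.5)
for n,q in dict(short=(100,365),long=(648,200),band=(230,328)).items(): print(n,ray('top',*G(*q),.010))
s=ray('top',*G(103,362),.010);l=ray('top',*G(650,200),.010);c=(s+l)/2;d=s-l;print('gauge c',c,'len',np.linalg.norm(d),'yaw of y',np.degrees(np.arctan2(-d[0],d[1])))
# depth
d=np.load('/tmp/top0.npy')
for n,(u,v) in dict(hub=C(238,128),knob=C(246,427),plate=C(200,250),bar=C(250,250),g=G(380,283)).items():
    print(n,unproj('top',u,v,d[int(round(v)),int(round(u))]))
d=np.load('/tmp/side0.npy')
for n,(u,v) in dict(knobtop=(260+195/8,150+40/8),hub=(260+535/8,150+100/8)).items(): print(n,unproj('side',u,v,d[int(round(v)),int(round(u))]),)
from scipy.spatial.transform import Rotation as Ro
q=bot.get_obs()['eef_rot'];print(Ro.from_quat(q[[1,2,3,0]]).as_matrix())
E
```

```text
TL [0.6229 0.3358]
TR [0.6381 0.1911]
BR [0.4787 0.1727]
BL [0.4632 0.3192]
[array([0.6172, 0.3291]), array([0.6306, 0.201 ]), array([0.4863, 0.1849]), array([0.4726, 0.3129])]
cradle [0.5283 0.2523] 6.150564130204113 res [[ 0.0018  0.0023]
 [ 0.0027 -0.0021]
 [-0.002  -0.0014]
 [-0.0025  0.0012]]
post from plate [0.6029 0.2604] hub img [0.6039 0.2615 0.065 ]
knob from plate [0.4916 0.2484] img [0.4912 0.2489 0.09  ]
sc mid [0.5517 0.257 ] [0.5507 0.2547]
short [ 0.4395 -0.1562  0.01  ]
long [ 0.4723 -0.2601  0.01  ]
band [ 0.4468 -0.1808  0.01  ]
gauge c [ 0.4562 -0.2086  0.01  ] len 0.10860957588317237 yaw of y 17.290367602561123
hub [0.6032 0.2608 0.0685]
knob [0.4904 0.2473 0.0974]
plate [0.5666 0.2855 0.0134]
bar [0.5601 0.2572 0.0563]
g [ 0.4554 -0.2084  0.0149]
knobtop [0.4941 0.2396 0.0954]
hub [0.6058 0.263  0.0642]
[[-0.0004  0.3956 -0.9184]
 [ 0.0009 -0.9184 -0.3956]
 [-1.     -0.001   0.    ]]
```

```bash
python3 - <<'E'
from h import *
d=np.load('/tmp/top0.npy')
c=bot.camera_model('top');K=np.array(c['mtx']);R=np.array(c['R']);t=np.array(c['t'])
v,u=np.mgrid[0:420,0:560];P=np.stack([(u-K[0,2])/K[0,0]*d,(v-K[1,2])/K[1,1]*d,d],-1)
W=(P-t)@R; ok=d>0
print('rows x 0.35..0.85 step.05 ; cols y .55..-.40; max z mm')
for x in np.arange(.35,.9,.05):
    print('%.2f'%x,*['%4d'%(1000*max(W[...,2][ok&(abs(W[...,0]-x)<.025)&(abs(W[...,1]-y)<.025)],default=-1)) for y in np.arange(.55,-.41,-.05)])
E
```

```text
rows x 0.35..0.85 step.05 ; cols y .55..-.40; max z mm
0.35    8    8    7   23    9    8    8    8    6    7   11   10    9    8    7    7    8    6   28   85
0.40   11    8    7   27    7    7    7    7    8    9   48    8    8    8    7    8    8    9   40   85
0.45   11   12    7   30   10   22   16   15    7    8    9    9    8    9   18   22   19   10   42   72
0.50    9    8    8   31   13   44  102   53   14    7    9   15   20   17    7    7   11    8   42   66
0.55   17    7   62   31   18   47   66   53    9   22   71   69  171   20   22   23   35   29   40   54
0.60   65   68   67   65   23   66   72   20    7   19   92   67  169   22   19   26   36   34   27   67
0.65   52   52   64   65   11   16  522   19    8   18   20   20   19    9    8   10    8    7   40   81
0.70   53   53   11   71   27   28  536    8    8    7   10    8    8    8    8    8   10    7   41   84
0.75   52   10   12   66  471  473  463    8    8    9    8   52   58   49    8    7    9    9   31   73
0.80   66   69   66  342  383  460  367   10    8    8   10   60   63   44    8    7    8    8   27   71
0.85   13    9    7    6  372  373  338    9    9    9   55   53   34    8    7   11    8    7   86  103
```

```bash
cat >> h.py <<'E'
from scipy.spatial.transform import Rotation as Ro
def st():
    o=bot.get_obs(); q=np.array(o['eef_rot']); M=Ro.from_quat(q[[1,2,3,0]]).as_matrix()
    az=np.degrees(np.arctan2(M[1,1],M[0,1])); return o,M,az
def show():
    o,M,az=st(); print('t %.2f'%o['time_s'],'pos',o['position'],'az %.2f'%az,'tilt',M[:2,0],'F',o['wrist_force'],'w %.4f'%o['gripper_width'])
def go(x,y,z,az_t=None,n=5):
    o,M,az=st(); d=M.T@(np.array([x,y,z])-o['position']); da=0 if az_t is None else (az_t-az+180)%360-180
    print('tool shift total',d,'len %.3f'%np.linalg.norm(d),'wx %.1f'%-da,'rows>=%.1f'%max(np.linalg.norm(d)/.0417,abs(da)/7.16))
    for k in range(1,n+1): print(np.round(d*k/n,3).tolist(),round(-da*k/n,1))
# cradle pose
CO=np.array([0.5283,0.2523]);CT=np.radians(6.15)
def cw(x,y):
    c,s=np.cos(CT),np.sin(CT); return CO+np.array([c*x-s*y,s*x+c*y])
E
python3 -c "
from h import *
show();go(.47,-.15,.23,96,12)"
```

```text
t 0.10 pos [ 0.2472 -0.5737  0.2308] az -66.69 tilt [-0.0004  0.0009] F [ 0.0828  0.2818 -0.3343] w 0.0857
tool shift total [ 0.0011 -0.301  -0.3723] len 0.479 wx -162.7 rows>=22.7
[0.0, -0.025, -0.031] -13.6
[0.0, -0.05, -0.062] -27.1
[0.0, -0.075, -0.093] -40.7
[0.0, -0.1, -0.124] -54.2
[0.0, -0.125, -0.155] -67.8
[0.001, -0.151, -0.186] -81.3
[0.001, -0.176, -0.217] -94.9
[0.001, -0.201, -0.248] -108.5
[0.001, -0.226, -0.279] -122.0
[0.001, -0.251, -0.31] -135.6
[0.001, -0.276, -0.341] -149.1
[0.001, -0.301, -0.372] -162.7
```

```bash
python3 -m pendant '[{"delta_pos":[0,-0.025,-0.031],"angular":[-7,0,0]},{"delta_pos":[0,-0.05,-0.062],"angular":[-14,0,0]},{"delta_pos":[0,-0.075,-0.093],"angular":[-21,0,0]},{"delta_pos":[0,-0.1,-0.124],"angular":[-28,0,0]},{"delta_pos":[0,-0.125,-0.155],"angular":[-35,0,0]}]' 0.55 60; python3 -c "
from h import *
show();go(.47,-.13,.23,96,7)"
```

```text
time_s: 0.52
position: [0.3405, -0.396, 0.2312]
eef_rot: [-0.346, -0.616, -0.346, 0.617]
wrist_force: [1.3, -0.3, -0.7]
gripper_width: 0.047
t 0.52 pos [ 0.3405 -0.396   0.2312] az -31.36 tilt [-0.0003  0.0001] F [ 1.3138 -0.3285 -0.7108] w 0.0470
tool shift total [ 0.0012 -0.0278 -0.2946] len 0.296 wx -127.4 rows>=17.8
[0.0, -0.004, -0.042] -18.2
[0.0, -0.008, -0.084] -36.4
[0.0, -0.012, -0.126] -54.6
[0.001, -0.016, -0.168] -72.8
[0.001, -0.02, -0.21] -91.0
[0.001, -0.024, -0.252] -109.2
[0.001, -0.028, -0.295] -127.4
```

```bash
python3 -m pendant '[{"delta_pos":[0,-0.004,-0.04],"angular":[-7,0,0]},{"delta_pos":[0,-0.008,-0.08],"angular":[-14,0,0]},{"delta_pos":[0,-0.012,-0.12],"angular":[-21,0,0]},{"delta_pos":[0,-0.016,-0.16],"angular":[-28,0,0]},{"delta_pos":[0,-0.02,-0.2],"angular":[-35,0,0]}]'; python3 -c "
from h import *
show();go(.475,.05,.23,96,7)"
```

```text
time_s: 0.93
position: [0.4285, -0.2154, 0.2313]
eef_rot: [0.516, 0.484, 0.516, -0.484]
wrist_force: [0.6, -0.7, -0.7]
gripper_width: 0.047
t 0.93 pos [ 0.4285 -0.2154  0.2313] az 3.64 tilt [-0.0001 -0.0002] F [ 0.5616 -0.673  -0.7098] w 0.0470
tool shift total [ 0.0013  0.0633 -0.2619] len 0.269 wx -92.4 rows>=12.9
[0.0, 0.009, -0.037] -13.2
[0.0, 0.018, -0.075] -26.4
[0.001, 0.027, -0.112] -39.6
[0.001, 0.036, -0.15] -52.8
[0.001, 0.045, -0.187] -66.0
[0.001, 0.054, -0.224] -79.2
[0.001, 0.063, -0.262] -92.4
```

```bash
python3 -m pendant '[{"delta_pos":[0,0.006,-0.037],"angular":[-7,0,0]},{"delta_pos":[0,0.012,-0.074],"angular":[-14,0,0]},{"delta_pos":[0,0.018,-0.111],"angular":[-21,0,0]},{"delta_pos":[0,0.024,-0.148],"angular":[-28,0,0]},{"delta_pos":[0,0.03,-0.185],"angular":[-35,0,0]}]'; python3 -c "
from h import *
show();k=cw(-.037,0);print(k);go(*k,.19,96.15,8)"
```

```text
time_s: 1.35
position: [0.4472, -0.0291, 0.2313]
eef_rot: [0.637, 0.306, 0.637, -0.306]
wrist_force: [1.5, -0.4, 0.5]
gripper_width: 0.0467
t 1.35 pos [ 0.4472 -0.0291  0.2313] az 38.64 tilt [ 0.     -0.0003] F [ 1.4502 -0.423   0.4883] w 0.0467
[0.4915 0.2483]
tool shift total [ 0.0413  0.2079 -0.189 ] len 0.284 wx -57.5 rows>=8.0
[0.005, 0.026, -0.024] -7.2
[0.01, 0.052, -0.047] -14.4
[0.015, 0.078, -0.071] -21.6
[0.021, 0.104, -0.095] -28.8
[0.026, 0.13, -0.118] -35.9
[0.031, 0.156, -0.142] -43.1
[0.036, 0.182, -0.165] -50.3
[0.041, 0.208, -0.189] -57.5
```

```bash
python3 -m pendant '[{"delta_pos":[0,0.026,-0.024],"angular":[-7,0,0]},{"delta_pos":[0,0.052,-0.047],"angular":[-14,0,0]},{"delta_pos":[0,0.078,-0.071],"angular":[-21,0,0]},{"delta_pos":[0,0.104,-0.095],"angular":[-28,0,0]},{"delta_pos":[0,0.13,-0.118],"angular":[-35,0,0]}]'; python3 -c "
from h import *
show();k=cw(-.037,0);print(k);go(*k,.15,96.15,4)"
```

```text
time_s: 1.77
position: [0.4762, 0.1441, 0.2313]
eef_rot: [0.7, 0.101, 0.7, -0.101]
wrist_force: [1.2, -0.8, -0.3]
gripper_width: 0.0471
t 1.77 pos [0.4762 0.1441 0.2313] az 73.64 tilt [ 0.     -0.0001] F [ 1.2412 -0.8182 -0.2823] w 0.0471
[0.4915 0.2483]
tool shift total [ 0.0813  0.1043 -0.0147] len 0.133 wx -22.5 rows>=3.2
[0.02, 0.026, -0.004] -5.6
[0.041, 0.052, -0.007] -11.3
[0.061, 0.078, -0.011] -16.9
[0.081, 0.104, -0.015] -22.5
```

```bash
python3 -m pendant '[{"delta_pos":[0.02,0.026,-0.004],"angular":[-5.6,0,0]},{"delta_pos":[0.041,0.052,-0.007],"angular":[-11.3,0,0]},{"delta_pos":[0.061,0.078,-0.011],"angular":[-16.9,0,0]},{"delta_pos":[0.081,0.104,-0.015],"angular":[-22.5,0,0]},{"delta_pos":[0.081,0.104,-0.015],"angular":[-22.5,0,0]}]'; python3 -c "
from h import *
show();k=cw(-.037,0);print(k);go(*k,.064,96.15,4)
snap('top','top1');snap('side','side1')
s=cv2.imread('pics/side1.png');cv2.imwrite('pics/side1c.png',cv2.resize(s[80:215,220:400],(800,600),interpolation=cv2.INTER_CUBIC))
"
```

```text
time_s: 2.18
position: [0.4901, 0.2505, 0.1468]
eef_rot: [0.704, -0.039, 0.708, 0.04]
wrist_force: [-0.5, 1.3, -1.7]
gripper_width: 0.0469
t 2.18 pos [0.4901 0.2505 0.1468] az 96.43 tilt [-0.0045  0.0015] F [-0.513   1.3162 -1.7114] w 0.0469
[0.4915 0.2483]
tool shift total [ 0.0828 -0.0025  0.0015] len 0.083 wx 0.3 rows>=2.0
[0.021, -0.001, 0.0] 0.1
[0.041, -0.001, 0.001] 0.1
[0.062, -0.002, 0.001] 0.2
[0.083, -0.002, 0.002] 0.3
```

View pics/top1.png

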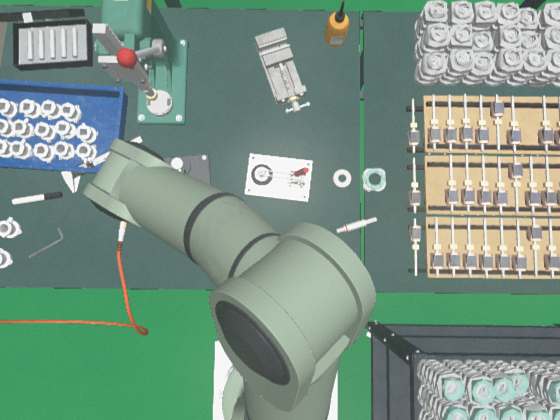

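View pics/side1.png

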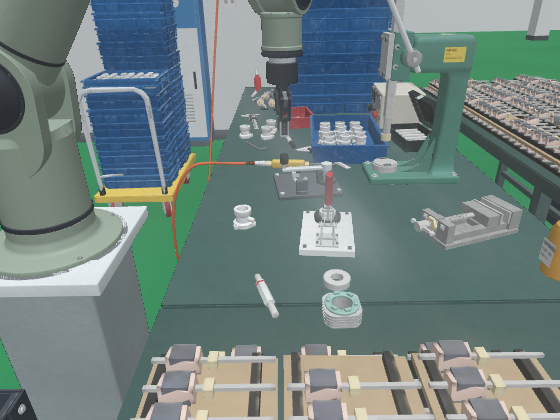

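View pics/side1c.png

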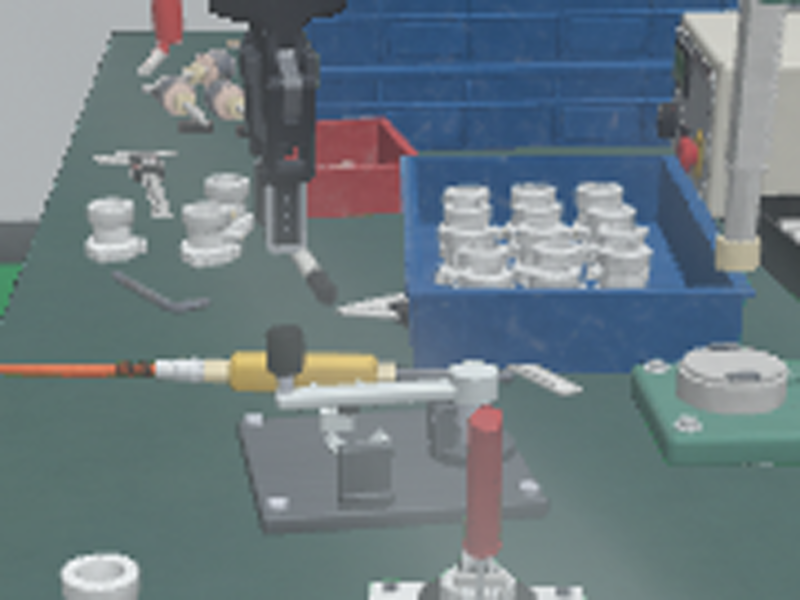

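```bash
python3 -m pendant '[{"delta_pos":[0.02,-0.001,0.001],"angular":[0.3,0,0]},{"delta_pos":[0.04,-0.001,0.001],"angular":[0.3,0,0]},{"delta_pos":[0.06,-0.001,0.001],"angular":[0.3,0,0]},{"delta_pos":[0.08,-0.001,0.001],"angular":[0.3,0,0]},{"delta_pos":[0.083,-0.001,0.001],"angular":[0.3,0,0]}]'; python3 -c "
from h import *
show();k=cw(-.037,0);print(k);go(*k,.065,96.15,1)
snap('side','side2')
s=cv2.imread('pics/side2.png');cv2.imwrite('pics/side2c.png',cv2.resize(s[100:205,250:390],(800,600),interpolation=cv2.INTER_CUBIC))
"
```

```text
time_s: 2.7
position: [0.4924, 0.2435, 0.0654]
eef_rot: [0.706, -0.034, 0.707, 0.032]
wrist_force: [-0.2, 0.1, -0.2]
gripper_width: 0.0467
t 2.70 pos [0.4924 0.2435 0.0654] az 95.37 tilt [-0.002 -0.002] F [-0.2049  0.0677 -0.2079] w 0.0467
[0.4915 0.2483]
tool shift total [ 0.0004  0.0049 -0.0005] len 0.005 wx -0.8 rows>=0.1
[0.0, 0.005, -0.0] -0.8
```

View pics/side2c.png

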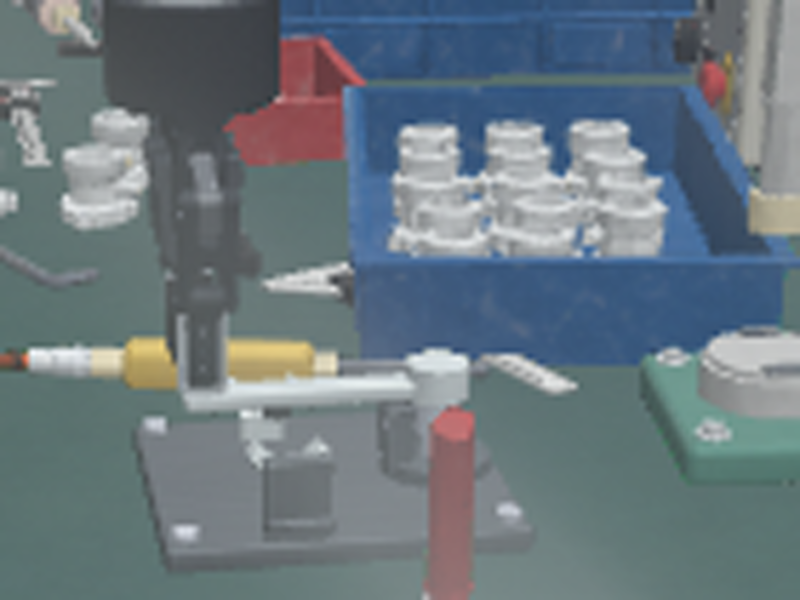

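```bash
python3 -m pendant '[{"delta_pos":[0,0.005,-0.0005],"angular":[-0.7,0,0]},{"delta_pos":[0,0.005,-0.0005],"angular":[-0.7,0,0]},{"delta_pos":[0,0.005,-0.0005],"angular":[-0.7,0,0]},{"delta_pos":[0,0.005,-0.0005],"angular":[-0.7,0,0]},{"delta_pos":[0,0.005,-0.0005],"angular":[-0.7,0,0]}]' ; python3 -c "
from h import *
show()"
python3 -m pendant '[{"delta_pos":[0,0,0],"angular":[0,0,0]},{"delta_pos":[0,0,0],"angular":[0,0,0]},{"delta_pos":[0,0,0],"angular":[0,0,0]},{"delta_pos":[0,0,0],"angular":[0,0,0]},{"delta_pos":[0,0,0],"angular":[0,0,0]}]' 0.1 60; python3 -c "
from h import *
show()"
```

```text
time_s: 3.17
position: [0.4923, 0.2503, 0.0679]
eef_rot: [0.706, -0.038, 0.706, 0.038]
wrist_force: [0.4, 0.2, -1.2]
gripper_width: 0.0469
t 3.17 pos [0.4923 0.2503 0.0679] az 96.19 tilt [0.0008 0.0002] F [ 0.3536  0.1545 -1.1652] w 0.0469
time_s: 3.58
position: [0.492, 0.2504, 0.0675]
eef_rot: [0.706, -0.038, 0.706, 0.038]
wrist_force: [-1.3, -0.9, 5.0]
gripper_width: 0.0201
t 3.58 pos [0.492  0.2504 0.0675] az 96.20 tilt [ 0.     -0.0001] F [-1.2759 -0.8869  4.9592] w 0.0201
```

```bash
python3 -m pendant '[{"delta_pos":[-0.004,0,0],"angular":[0,0,0]},{"delta_pos":[-0.008,0,0],"angular":[0,0,0]},{"delta_pos":[-0.012,0,0],"angular":[0,0,0]},{"delta_pos":[-0.016,0,0],"angular":[0,0,0]},{"delta_pos":[-0.020,0,0],"angular":[0,0,0]}]' - 80 ; python3 -c "
from h import *
show()"
python3 -m pendant '[{"delta_pos":[-0.0015,0,0],"angular":[0,0,0]},{"delta_pos":[-0.003,0,0],"angular":[0,0,0]},{"delta_pos":[-0.003,0,0],"angular":[0,0,0]},{"delta_pos":[-0.003,0,0],"angular":[0,0,0]},{"delta_pos":[-0.003,0,0],"angular":[0,0,0]}]'; python3 -c "
from h import *
show()
snap('side','side3')
s=cv2.imread('pics/side3.png');cv2.imwrite('pics/side3c.png',cv2.resize(s[100:205,250:390],(800,600),interpolation=cv2.INTER_CUBIC))
"
```

```text
time_s: 4.0
position: [0.4922, 0.2502, 0.0877]
eef_rot: [0.706, -0.038, 0.706, 0.038]
wrist_force: [4.3, 1.6, -10.8]
gripper_width: 0.0193
t 4.00 pos [0.4922 0.2502 0.0877] az 96.19 tilt [0.0001 0.    ] F [  4.2806   1.5804 -10.7713] w 0.0193
time_s: 4.42
position: [0.4921, 0.2503, 0.0902]
eef_rot: [0.706, -0.038, 0.706, 0.038]
wrist_force: [6.1, 0.6, -9.7]
gripper_width: 0.0197
t 4.42 pos [0.4921 0.2503 0.0902] az 96.20 tilt [ 0.0001 -0.    ] F [ 6.0863  0.6095 -9.682 ] w 0.0197
```

View pics/side3c.png

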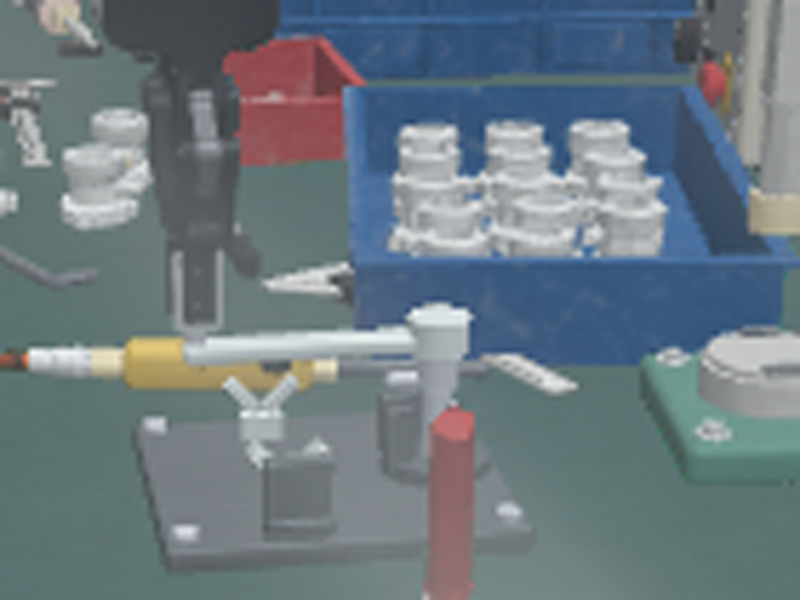

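```bash
python3 -m pendant '[{"delta_pos":[0,0.0098,0.0004],"angular":[5,0,0]},{"delta_pos":[0,0.0194,0.0017],"angular":[10,0,0]},{"delta_pos":[0,0.029,0.0038],"angular":[15,0,0]},{"delta_pos":[0,0.0383,0.0068],"angular":[20,0,0]},{"delta_pos":[0,0.0473,0.0105],"angular":[25,0,0]}]' ; python3 -c "
from h import *
show();o,M,az=st();p=o['position'];print(np.hypot(*(p[:2]-[.6035,.2623])),np.degrees(np.arctan2(*(np.array([.6035,.2623])-p[:2])[::-1])),az-90)"
```

```text
time_s: 4.88
position: [0.4977, 0.2985, 0.0901]
eef_rot: [0.697, 0.117, 0.697, -0.117]
wrist_force: [9.3, -1.9, -10.7]
gripper_width: 0.0194
t 4.88 pos [0.4977 0.2985 0.0901] az 70.95 tilt [ 0.0003 -0.0006] F [  9.3179  -1.9234 -10.7088] w 0.0194
0.11183633427740376 -18.890238481013586 -19.05088246582433
```

```bash
python3 -m pendant '[{"delta_pos":[0,0.0098,0.0009],"angular":[5,0,0]},{"delta_pos":[0,0.0194,0.0027],"angular":[10,0,0]},{"delta_pos":[0,0.029,0.0048],"angular":[15,0,0]},{"delta_pos":[0,0.0383,0.0078],"angular":[20,0,0]},{"delta_pos":[0,0.0473,0.0115],"angular":[25,0,0]}]' ; python3 -c "
from h import *
show();o,M,az=st();p=o['position'];print(np.hypot(*(p[:2]-[.6035,.2623])),np.degrees(np.arctan2(*(np.array([.6035,.2623])-p[:2])[::-1])),az-90)"
```

```text
time_s: 5.3
position: [0.5232, 0.3396, 0.0898]
eef_rot: [0.655, 0.265, 0.656, -0.265]
wrist_force: [4.0, -2.5, -10.3]
gripper_width: 0.0195
t 5.30 pos [0.5232 0.3396 0.0898] az 45.98 tilt [-0.001  -0.0009] F [  4.0105  -2.5106 -10.3394] w 0.0195
0.11147454545470045 -43.923106306369874 -44.016934399042
```

```bash
python3 -m pendant '[{"delta_pos":[0,0.0098,0.0004],"angular":[5,0,0]},{"delta_pos":[0,0.0194,0.0017],"angular":[10,0,0]},{"delta_pos":[0,0.029,0.0038],"angular":[15,0,0]},{"delta_pos":[0,0.0383,0.0068],"angular":[20,0,0]},{"delta_pos":[0,0.0473,0.0105],"angular":[25,0,0]}]' ; python3 -c "
from h import *
show();o,M,az=st();p=o['position'];print(np.hypot(*(p[:2]-[.6035,.2623])),np.degrees(np.arctan2(*(np.array([.6035,.2623])-p[:2])[::-1])),az-90)"
```

```text
time_s: 5.72
position: [0.5636, 0.3662, 0.0896]
eef_rot: [0.583, 0.4, 0.583, -0.401]
wrist_force: [3.0, -3.6, -9.4]
gripper_width: 0.0198
t 5.72 pos [0.5636 0.3662 0.0896] az 20.99 tilt [-0.0013 -0.0012] F [ 3.001  -3.5997 -9.3503] w 0.0198
0.11132519314439258 -68.97261421714661 -69.01288924524827
```

```bash
python3 -m pendant '[{"delta_pos":[0.002,0,0],"angular":[0,0,0]},{"delta_pos":[0.004,0,0],"angular":[0,0,0]},{"delta_pos":[0.0055,0,0],"angular":[0,0,0]},{"delta_pos":[0.006,0,0],"angular":[0,0,0]},{"delta_pos":[0.006,0,0],"angular":[0,0,0]}]' ; python3 -c "
from h import *
show()"
```

```text
time_s: 6.13
position: [0.5633, 0.3661, 0.0841]
eef_rot: [0.584, 0.399, 0.584, -0.399]
wrist_force: [1.5, -2.0, -9.6]
gripper_width: 0.0199
t 6.13 pos [0.5633 0.3661 0.0841] az 21.26 tilt [-0.0008 -0.0004] F [ 1.461  -1.9818 -9.6196] w 0.0199
```

```bash
python3 -m pendant '[{"delta_pos":[0.0005,0,0],"angular":[0,0,0]},{"delta_pos":[0.001,0,0],"angular":[0,0,0]},{"delta_pos":[0.001,0,0],"angular":[0,0,0]},{"delta_pos":[0.001,0,0],"angular":[0,0,0]},{"delta_pos":[0.001,0,0],"angular":[0,0,0]}]' ; python3 -c "
from h import *
show()"
```

```text
time_s: 6.55
position: [0.5638, 0.3664, 0.0835]
eef_rot: [0.583, 0.399, 0.583, -0.399]
wrist_force: [0.5, -3.4, -3.9]
gripper_width: 0.0199
t 6.55 pos [0.5638 0.3664 0.0835] az 21.20 tilt [ 0. -0.] F [ 0.5156 -3.3564 -3.9453] w 0.0199
```

```bash
python3 -m pendant '[{"delta_pos":[0.0005,0,0],"angular":[0,0,0]},{"delta_pos":[0.0005,0,0],"angular":[0,0,0]},{"delta_pos":[0.0005,0,0],"angular":[0,0,0]},{"delta_pos":[0.0005,0,0],"angular":[0,0,0]},{"delta_pos":[0.0005,0,0],"angular":[0,0,0]}]' 0.55; python3 -c "
from h import *
show()"
python3 -m pendant '[{"delta_pos":[-0.01,0,0],"angular":[0,0,0]},{"delta_pos":[-0.035,0,0],"angular":[0,0,0]},{"delta_pos":[-0.07,0,0],"angular":[0,0,0]},{"delta_pos":[-0.105,0,0],"angular":[0,0,0]},{"delta_pos":[-0.14,0,0],"angular":[0,0,0]}]'; python3 -c "
from h import *
show();go(.45,.1,.24,17,5)
snap('side','side4')
s=cv2.imread('pics/side4.png');cv2.imwrite('pics/side4c.png',cv2.resize(s[100:205,250:390],(800,600),interpolation=cv2.INTER_CUBIC))
"
```

```text
time_s: 6.97
position: [0.5638, 0.3668, 0.083]
eef_rot: [0.583, 0.4, 0.584, -0.399]
wrist_force: [-0.2, -0.6, -0.1]
gripper_width: 0.047
t 6.97 pos [0.5638 0.3668 0.083 ] az 21.21 tilt [0.0002 0.0005] F [-0.1685 -0.5754 -0.0613] w 0.0470
time_s: 7.38
position: [0.5634, 0.3665, 0.2253]
eef_rot: [0.583, 0.4, 0.584, -0.399]
wrist_force: [0.4, 0.1, 0.9]
gripper_width: 0.0471
t 7.38 pos [0.5634 0.3665 0.2253] az 21.22 tilt [-0.      0.0004] F [0.4221 0.1152 0.8852] w 0.0471
tool shift total [-0.0149 -0.2022  0.2073] len 0.290 wx 4.2 rows>=7.0
[-0.003, -0.04, 0.041] 0.8
[-0.006, -0.081, 0.083] 1.7
[-0.009, -0.121, 0.124] 2.5
[-0.012, -0.162, 0.166] 3.4
[-0.015, -0.202, 0.207] 4.2
```

View pics/side4c.png

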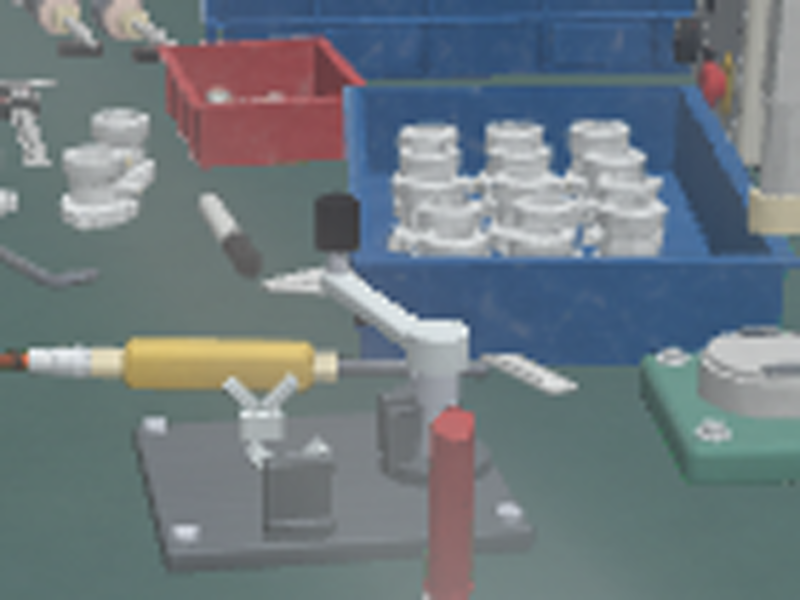

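```bash
python3 -c "
from h import *
go(.456+.0009*0,-.206,.225,17.3,15)"
```

```text
tool shift total [ 0.0038 -0.3097  0.4959] len 0.585 wx 3.9 rows>=14.0
[0.0, -0.021, 0.033] 0.3
[0.001, -0.041, 0.066] 0.5
[0.001, -0.062, 0.099] 0.8
[0.001, -0.083, 0.132] 1.0
[0.001, -0.103, 0.165] 1.3
[0.002, -0.124, 0.198] 1.6
[0.002, -0.145, 0.231] 1.8
[0.002, -0.165, 0.264] 2.1
[0.002, -0.186, 0.298] 2.3
[0.003, -0.206, 0.331] 2.6
[0.003, -0.227, 0.364] 2.9
[0.003, -0.248, 0.397] 3.1
[0.003, -0.268, 0.43] 3.4
[0.004, -0.289, 0.463] 3.6
[0.004, -0.31, 0.496] 3.9
```

```bash
python3 -m pendant '[{"delta_pos":[0,-0.021,0.033],"angular":[0,0,0]},{"delta_pos":[0,-0.041,0.066],"angular":[0,0,0]},{"delta_pos":[0,-0.062,0.099],"angular":[0,0,0]},{"delta_pos":[0,-0.083,0.132],"angular":[0,0,0]},{"delta_pos":[0,-0.103,0.165],"angular":[0,0,0]}]' && python3 -m pendant '[{"delta_pos":[0,-0.021,0.033],"angular":[0.5,0,0]},{"delta_pos":[0,-0.041,0.066],"angular":[1,0,0]},{"delta_pos":[0,-0.062,0.099],"angular":[2,0,0]},{"delta_pos":[0,-0.083,0.132],"angular":[3,0,0]},{"delta_pos":[0,-0.103,0.165],"angular":[4,0,0]}]';  python3 -c "
from h import *
show();go(.4555,-.206,.10,17.3,5)"
```

```text
time_s: 7.85
position: [0.5267, 0.1738, 0.2234]
eef_rot: [0.584, 0.4, 0.583, -0.399]
wrist_force: [1.7, -0.5, 0.4]
gripper_width: 0.0472
time_s: 8.27
position: [0.4904, -0.0174, 0.2235]
eef_rot: [0.569, 0.42, 0.569, -0.42]
wrist_force: [0.5, -0.2, -0.0]
gripper_width: 0.0473
t 8.27 pos [ 0.4904 -0.0174  0.2235] az 17.16 tilt [ 0.001  -0.0002] F [ 0.4922 -0.2257 -0.0199] w 0.0473
tool shift total [ 0.1235 -0.0891  0.1699] len 0.228 wx -0.1 rows>=5.5
[0.025, -0.018, 0.034] -0.0
[0.049, -0.036, 0.068] -0.1
[0.074, -0.053, 0.102] -0.1
[0.099, -0.071, 0.136] -0.1
[0.124, -0.089, 0.17] -0.1
```

```bash
python3 -m pendant '[{"delta_pos":[0.0,-0.018,0.034],"angular":[0,0,0]},{"delta_pos":[0.03,-0.036,0.068],"angular":[0,0,0]},{"delta_pos":[0.06,-0.053,0.102],"angular":[0,0,0]},{"delta_pos":[0.09,-0.071,0.136],"angular":[0,0,0]},{"delta_pos":[0.115,-0.089,0.17],"angular":[0,0,0]}]' ; python3 -m pendant '[{"delta_pos":[0,0,0],"angular":[0,0,0]},{"delta_pos":[0,0,0],"angular":[0,0,0]},{"delta_pos":[0,0,0],"angular":[0,0,0]},{"delta_pos":[0,0,0],"angular":[0,0,0]},{"delta_pos":[0,0,0],"angular":[0,0,0]}]'; python3 -c "
from h import *
show();go(.4555,-.206,.002,17.3,5)
snap('side','side5')
s=cv2.imread('pics/side5.png');cv2.imwrite('pics/side5c.png',cv2.resize(s[190:325,210:390],(800,600),interpolation=cv2.INTER_CUBIC))
"
```

```text
time_s: 8.68
position: [0.4599, -0.1853, 0.1216]
eef_rot: [0.57, 0.42, 0.569, -0.419]
wrist_force: [1.5, -0.2, 0.1]
gripper_width: 0.047
time_s: 9.1
position: [0.4609, -0.1832, 0.1229]
eef_rot: [0.57, 0.419, 0.569, -0.419]
wrist_force: [0.3, 0.3, -0.3]
gripper_width: 0.0466
t 9.10 pos [ 0.4609 -0.1832  0.1229] az 17.30 tilt [ 0.0015 -0.0003] F [ 0.311   0.2933 -0.2676] w 0.0466
tool shift total [ 0.1209 -0.0121  0.0201] len 0.123 wx -0.0 rows>=3.0
[0.024, -0.002, 0.004] -0.0
[0.048, -0.005, 0.008] -0.0
[0.073, -0.007, 0.012] -0.0
[0.097, -0.01, 0.016] -0.0
[0.121, -0.012, 0.02] -0.0
```

View pics/side5c.png

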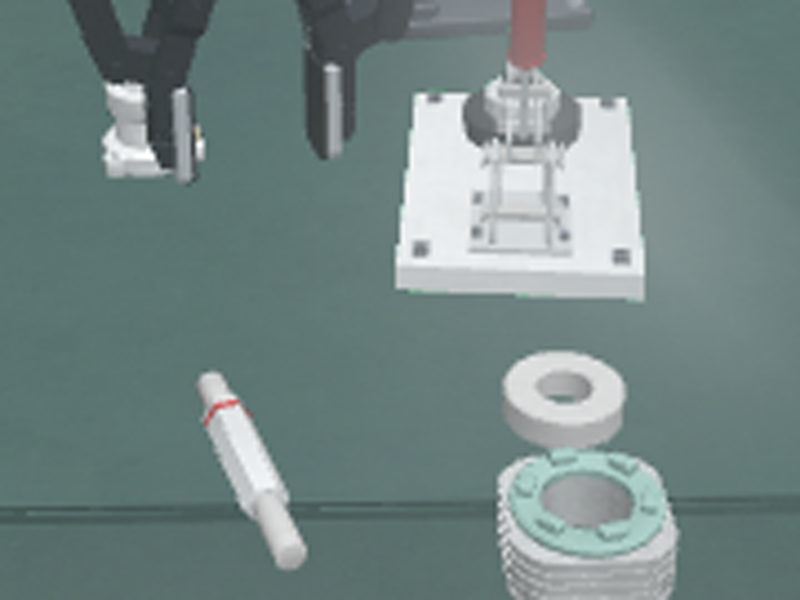

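```bash
python3 -c "
from h import *
f=800/180
a=ray('side',210+210/f,190+379/f,.010);b=ray('side',210+290/f,190+552/f,.008)
print(a,b,(a+b)/2,np.linalg.norm(a-b),np.degrees(np.arctan2(-(a-b)[0],(a-b)[1])))
go(.4555,-.206,.04,17.3,3)"
```

```text
[ 0.4398 -0.1577  0.01  ] [ 0.4729 -0.2592  0.008 ] [ 0.4564 -0.2085  0.009 ] 0.10678255739887531 18.032164277697596
tool shift total [ 0.0828 -0.0119  0.02  ] len 0.086 wx -0.0 rows>=2.1
[0.028, -0.004, 0.007] -0.0
[0.055, -0.008, 0.013] -0.0
[0.083, -0.012, 0.02] -0.0
```

```bash
python3 -m pendant '[{"delta_pos":[0.02,-0.006,0.01],"angular":[0,0,0]},{"delta_pos":[0.05,-0.012,0.02],"angular":[-0.3,0,0]},{"delta_pos":[0.08,-0.012,0.02],"angular":[-0.3,0,0]},{"delta_pos":[0.083,-0.012,0.02],"angular":[-0.3,0,0]},{"delta_pos":[0.083,-0.012,0.02],"angular":[-0.3,0,0]}]' ; python3 -c "
from h import *
show();go(.4555,-.2057,.003,17.6,1)"
```

```text
time_s: 9.57
position: [0.4542, -0.2057, 0.0386]
eef_rot: [0.57, 0.418, 0.571, -0.418]
wrist_force: [-0.0, -0.7, 0.5]
gripper_width: 0.0468
t 9.57 pos [ 0.4542 -0.2057  0.0386] az 17.57 tilt [-0.0022  0.0011] F [-0.0385 -0.7283  0.4562] w 0.0468
tool shift total [0.0356 0.0013 0.0005] len 0.036 wx -0.0 rows>=0.9
[0.036, 0.001, 0.0] -0.0
```

```bash
python3 -m pendant '[{"delta_pos":[0.01,0.001,0],"angular":[0,0,0]},{"delta_pos":[0.02,0.001,0],"angular":[0,0,0]},{"delta_pos":[0.03,0.001,0],"angular":[0,0,0]},{"delta_pos":[0.035,0.001,0],"angular":[0,0,0]},{"delta_pos":[0.035,0.001,0],"angular":[0,0,0]}]' ; python3 -c "
from h import *
show();go(.4555,-.2057,.003,17.6,1)"
python3 -m pendant '[{"delta_pos":[0,0,0],"angular":[0,0,0]},{"delta_pos":[0,0,0],"angular":[0,0,0]},{"delta_pos":[0,0,0],"angular":[0,0,0]},{"delta_pos":[0,0,0],"angular":[0,0,0]},{"delta_pos":[0,0,0],"angular":[0,0,0]}]' 0.1 50; python3 -c "
from h import *
show()"
```

```text
time_s: 9.98
position: [0.4552, -0.2061, 0.0032]
eef_rot: [0.57, 0.418, 0.571, -0.418]
wrist_force: [0.4, 1.0, 1.2]
gripper_width: 0.047
t 9.98 pos [ 0.4552 -0.2061  0.0032] az 17.52 tilt [-0.0012  0.0004] F [0.3646 1.0252 1.2032] w 0.0470
tool shift total [ 0.0002  0.0004 -0.0003] len 0.001 wx -0.1 rows>=0.0
[0.0, 0.0, -0.0] -0.1
time_s: 10.4
position: [0.4558, -0.2065, 0.0046]
eef_rot: [0.57, 0.418, 0.57, -0.418]
wrist_force: [-0.9, 1.6, 4.3]
gripper_width: 0.015
t 10.40 pos [ 0.4558 -0.2065  0.0046] az 17.50 tilt [ 0.0007 -0.0003] F [-0.9087  1.6031  4.3334] w 0.0150
```

```bash
python3 -m pendant '[{"delta_pos":[-0.01,0,0],"angular":[0,0,0]},{"delta_pos":[-0.03,0,0],"angular":[0,0,0]},{"delta_pos":[-0.06,0,0],"angular":[0,0,0]},{"delta_pos":[-0.095,0,0],"angular":[0,0,0]},{"delta_pos":[-0.13,0,0],"angular":[0,0,0]}]' ; python3 -c "
from h import *
show();c=cw(0,.006);print(c);go(*c,.2,6.15,15)
snap('side','side6')
s=cv2.imread('pics/side6.png');cv2.imwrite('pics/side6c.png',cv2.resize(s[170:305,210:390],(800,600),interpolation=cv2.INTER_CUBIC))
"
```

```text
time_s: 10.82
position: [0.455, -0.2061, 0.1362]
eef_rot: [0.57, 0.418, 0.571, -0.418]
wrist_force: [0.8, -0.4, -1.0]
gripper_width: 0.0145
t 10.82 pos [ 0.455  -0.2061  0.1362] az 17.53 tilt [-0.0005  0.0004] F [ 0.8016 -0.3946 -0.9524] w 0.0145
[0.5277 0.2583]
tool shift total [-0.0637  0.2091 -0.421 ] len 0.474 wx 11.4 rows>=11.4
[-0.004, 0.014, -0.028] 0.8
[-0.008, 0.028, -0.056] 1.5
[-0.013, 0.042, -0.084] 2.3
[-0.017, 0.056, -0.112] 3.0
[-0.021, 0.07, -0.14] 3.8
[-0.025, 0.084, -0.168] 4.6
[-0.03, 0.098, -0.196] 5.3
[-0.034, 0.112, -0.225] 6.1
[-0.038, 0.125, -0.253] 6.8
[-0.042, 0.139, -0.281] 7.6
[-0.047, 0.153, -0.309] 8.3
[-0.051, 0.167, -0.337] 9.1
[-0.055, 0.181, -0.365] 9.9
[-0.059, 0.195, -0.393] 10.6
[-0.064, 0.209, -0.421] 11.4
```

View pics/side6c.png

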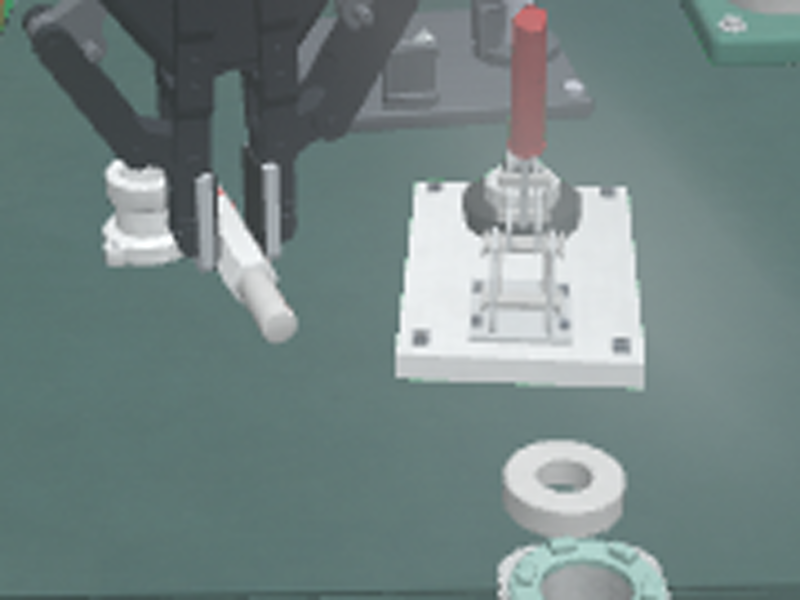

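```bash
python3 -c "
from h import *
f=800/180
for z in(.136,.140,.144): print(z,(proj('side',[.4725,-.2614,z])-[210,170])*f)
d=np.load('/tmp/side6.npy');u,v=210+278/f,170+322/f;print([unproj('side',u,v,d[int(round(v))+j,int(round(u))]) for j in(-1,0,1)])
for m in (0.005,): print((proj('side',[.4725-.301*.02*-0,-.2614,.140])-[210,170])*f)
"
```

```text
0.136 [279.4219 336.3311]
0.14 [279.0985 325.7214]
0.144 [278.7731 315.0474]
[array([ 0.4722, -0.2615,  0.1415]), array([ 0.4721, -0.258 ,  0.1393]), array([ 0.4721, -0.2584,  0.1396])]
[279.0985 325.7214]
```

```bash
python3 -m pendant '[{"delta_pos":[-0.01,0.016,-0.032],"angular":[1,0,0]},{"delta_pos":[-0.025,0.032,-0.064],"angular":[2,0,0]},{"delta_pos":[-0.04,0.048,-0.097],"angular":[3,0,0]},{"delta_pos":[-0.05,0.064,-0.13],"angular":[4,0,0]},{"delta_pos":[-0.064,0.081,-0.163],"angular":[5,0,0]}]' - 70; python3 -c "
from h import *
show();c=cw(0,.0075);print(c);go(*c,.2,6.15,8)"
```

```text
time_s: 11.28
position: [0.4832, -0.0251, 0.1993]
eef_rot: [0.551, 0.443, 0.551, -0.443]
wrist_force: [1.5, -0.3, -1.3]
gripper_width: 0.0135
t 11.28 pos [ 0.4832 -0.0251  0.1993] az 12.44 tilt [ 0.0003 -0.0003] F [ 1.5149 -0.3051 -1.3344] w 0.0135
[0.5275 0.2598]
tool shift total [-0.0007  0.1046 -0.2686] len 0.288 wx 6.3 rows>=6.9
[-0.0, 0.013, -0.034] 0.8
[-0.0, 0.026, -0.067] 1.6
[-0.0, 0.039, -0.101] 2.4
[-0.0, 0.052, -0.134] 3.1
[-0.0, 0.065, -0.168] 3.9
[-0.001, 0.078, -0.201] 4.7
[-0.001, 0.092, -0.235] 5.5
[-0.001, 0.105, -0.269] 6.3
```

```bash
python3 -m pendant '[{"delta_pos":[0,0.013,-0.034],"angular":[1,0,0]},{"delta_pos":[0,0.026,-0.067],"angular":[2,0,0]},{"delta_pos":[0,0.039,-0.101],"angular":[3,0,0]},{"delta_pos":[0,0.052,-0.134],"angular":[4,0,0]},{"delta_pos":[0,0.065,-0.168],"angular":[5,0,0]}]'; python3 -c "
from h import *
show();c=cw(0,.0075);print(c);go(*c,.15,6.15,4)"
```

```text
time_s: 11.7
position: [0.5107, 0.153, 0.199]
eef_rot: [0.532, 0.467, 0.531, -0.466]
wrist_force: [1.0, 0.7, -1.1]
gripper_width: 0.0139
t 11.70 pos [0.5107 0.153  0.199 ] az 7.45 tilt [ 0.0007 -0.0001] F [ 0.9794  0.7176 -1.0994] w 0.0139
[0.5275 0.2598]
tool shift total [ 0.0491  0.0305 -0.1037] len 0.119 wx 1.3 rows>=2.8
[0.012, 0.008, -0.026] 0.3
[0.025, 0.015, -0.052] 0.6
[0.037, 0.023, -0.078] 1.0
[0.049, 0.03, -0.104] 1.3
```

```bash
python3 -m pendant '[{"delta_pos":[0.01,0.008,-0.026],"angular":[0.3,0,0]},{"delta_pos":[0.02,0.015,-0.052],"angular":[0.6,0,0]},{"delta_pos":[0.035,0.023,-0.078],"angular":[1,0,0]},{"delta_pos":[0.049,0.03,-0.104],"angular":[1.3,0,0]},{"delta_pos":[0.049,0.03,-0.104],"angular":[1.3,0,0]}]';python3 -m pendant '[{"delta_pos":[0,0,0],"angular":[0,0,0]},{"delta_pos":[0,0,0],"angular":[0,0,0]},{"delta_pos":[0,0,0],"angular":[0,0,0]},{"delta_pos":[0,0,0],"angular":[0,0,0]},{"delta_pos":[0,0,0],"angular":[0,0,0]}]'; python3 -c "
from h import *
show();c=cw(0,.0075);print(c);go(*c,.085,6.15,4)
snap('side','side7')
s=cv2.imread('pics/side7.png');cv2.imwrite('pics/side7c.png',cv2.resize(s[100:205,250:390],(800,600),interpolation=cv2.INTER_CUBIC))
"
```

```text
time_s: 12.12
position: [0.5254, 0.2636, 0.1476]
eef_rot: [0.526, 0.471, 0.529, -0.471]
wrist_force: [-1.5, 1.8, -1.5]
gripper_width: 0.014
time_s: 12.53
position: [0.5274, 0.2577, 0.1497]
eef_rot: [0.526, 0.473, 0.526, -0.472]
wrist_force: [0.3, -0.5, -0.6]
gripper_width: 0.0142
t 12.53 pos [0.5274 0.2577 0.1497] az 6.14 tilt [0.0007 0.    ] F [ 0.3338 -0.5442 -0.5713] w 0.0142
[0.5275 0.2598]
tool shift total [ 0.0647  0.0003 -0.002 ] len 0.065 wx -0.0 rows>=1.6
[0.016, 0.0, -0.0] -0.0
[0.032, 0.0, -0.001] -0.0
[0.049, 0.0, -0.001] -0.0
[0.065, 0.0, -0.002] -0.0
```

View pics/side7c.png

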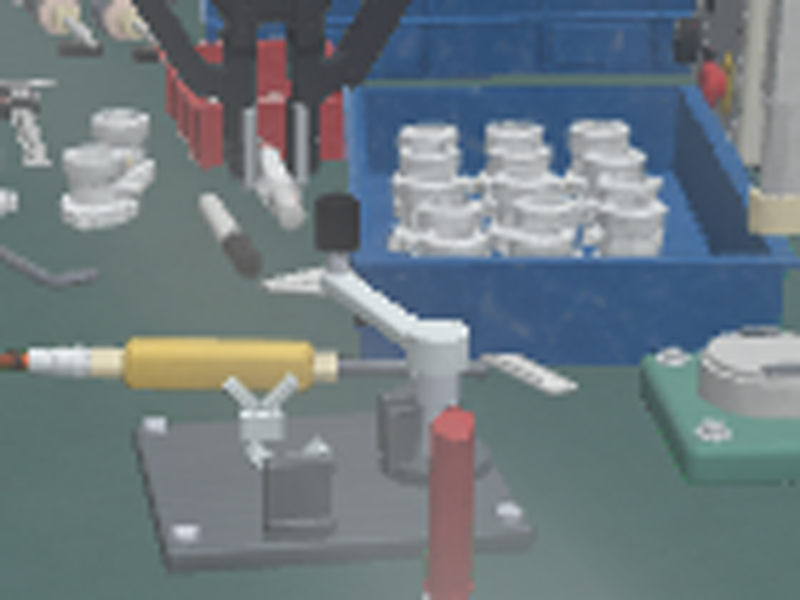

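```bash
python3 -c "
from h import *
f=800/140
P=lambda x,y,z:(proj('side',[*cw(x,y),z])-[250,100])*f
print('far V tips',P(-.014,.044,.044),P(.014,.044,.044),'valley',P(0,.044,.030))
print('stop top corners back side',P(-.015,-.065,.047),P(.015,-.065,.047),'face',P(-.015,-.055,.047),P(.015,-.055,.047),'bottom',P(-.015,-.065,.012),P(.015,-.065,.012))
print('plate corners',P(-.06,-.075,.012),P(.105,-.075,.012))
print('gauge tip pred', (proj('side',[.5274+.0061,.2577-.003*.994-.0547,.1537])-[250,100])*f)
s=cv2.imread('pics/side7.png');cv2.imwrite('pics/side7d.png',cv2.resize(s[160:210,265:350],(800,470),interpolation=cv2.INTER_CUBIC))
"
```

```text
far V tips [229.2281 377.558 ] [287.4047 374.236 ] valley [258.4021 403.3091]
stop top corners back side [259.6251 460.222 ] [327.7687 456.1221] face [256.3897 451.423 ] [323.9633 447.3795] bottom [259.755  533.3598] [326.8809 529.143 ]
plate corners [160.838  549.2521] [531.7703 525.8207]
gauge tip pred [289.3549 212.2769]
```

View pics/side7d.png

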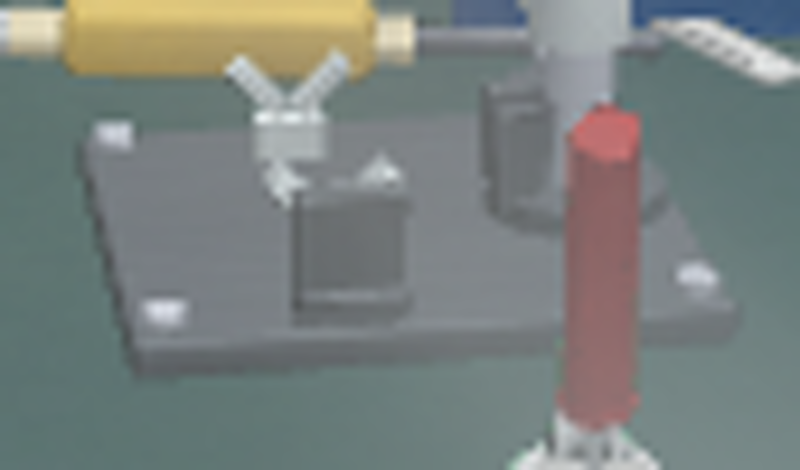

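```bash
sed -i 's/^CO=.*;CT/CO=np.array([0.5306,0.2542]);CT/' h.py; python3 -c "
from h import *
show();c=cw(0,.0075);print(c);go(*c,.07,6.15,4)"
```

```text
t 12.58 pos [0.5273 0.2579 0.1496] az 6.15 tilt [0.0007 0.    ] F [ 0.3072 -0.2755 -1.2295] w 0.0139
[0.5298 0.2617]
tool shift total [ 0.0796  0.0028 -0.0035] len 0.080 wx 0.0 rows>=1.9
[0.02, 0.001, -0.001] 0.0
[0.04, 0.001, -0.002] 0.0
[0.06, 0.002, -0.003] 0.0
[0.08, 0.003, -0.004] 0.0
```

```bash
python3 -m pendant '[{"delta_pos":[0.02,0.003,-0.0035],"angular":[0,0,0]},{"delta_pos":[0.05,0.003,-0.0035],"angular":[0,0,0]},{"delta_pos":[0.07,0.003,-0.0035],"angular":[0,0,0]},{"delta_pos":[0.08,0.003,-0.0035],"angular":[0,0,0]},{"delta_pos":[0.08,0.003,-0.0035],"angular":[0,0,0]}]'; python3 -c "
from h import *
show();c=cw(0,.0075);print(c);go(*c,.044,6.15,1)
snap('side','side8')
s=cv2.imread('pics/side8.png');cv2.imwrite('pics/side8d.png',cv2.resize(s[140:210,255:350],(800,590),interpolation=cv2.INTER_CUBIC))"
```

```text
time_s: 13.0
position: [0.5288, 0.2617, 0.0674]
eef_rot: [0.526, 0.471, 0.527, -0.473]
wrist_force: [0.0, -1.2, -1.4]
gripper_width: 0.0137
t 13.00 pos [0.5288 0.2617 0.0674] az 6.20 tilt [-0.0026 -0.0013] F [ 0.0166 -1.1616 -1.3683] w 0.0137
[0.5298 0.2617]
tool shift total [0.0234 0.0011 0.0001] len 0.023 wx 0.1 rows>=0.6
[0.023, 0.001, 0.0] 0.1
```

View pics/side8d.png

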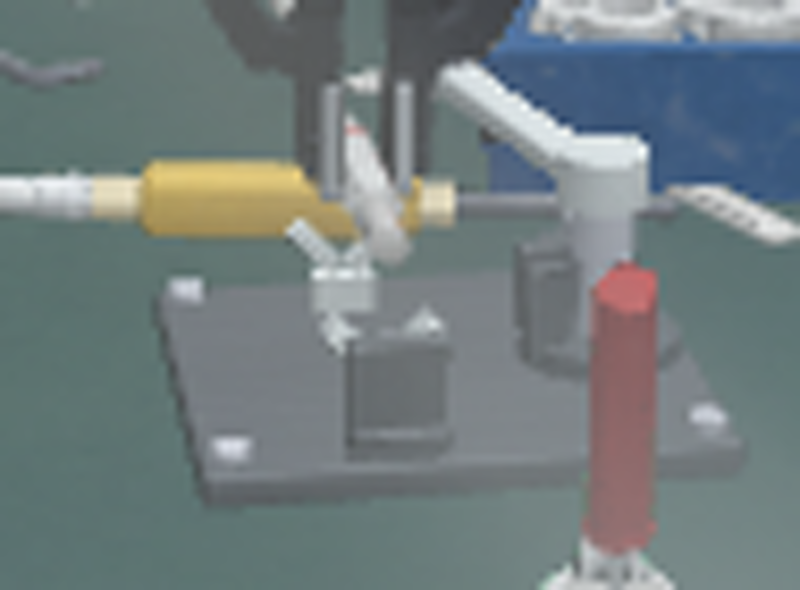

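```bash
python3 -m pendant '[{"delta_pos":[0.006,0.0,0],"angular":[0,0,0]},{"delta_pos":[0.012,0,0],"angular":[0,0,0]},{"delta_pos":[0.018,0,0],"angular":[0,0,0]},{"delta_pos":[0.022,0,0],"angular":[0,0,0]},{"delta_pos":[0.022,0,0],"angular":[0,0,0]}]'; python3 -c "
from h import *
show();c=cw(0,.0075);print(c);go(*c,.034,6.15,1)
snap('side','side9')
s=cv2.imread('pics/side9.png');cv2.imwrite('pics/side9d.png',cv2.resize(s[140:210,255:350],(800,590),interpolation=cv2.INTER_CUBIC))"
```

```text
time_s: 13.47
position: [0.5293, 0.2621, 0.0464]
eef_rot: [0.526, 0.472, 0.526, -0.472]
wrist_force: [-0.7, -0.7, -0.8]
gripper_width: 0.014
t 13.47 pos [0.5293 0.2621 0.0464] az 6.21 tilt [-0.0008 -0.0005] F [-0.7013 -0.711  -0.8382] w 0.0140
[0.5298 0.2617]
tool shift total [0.0124 0.0004 0.0005] len 0.012 wx 0.1 rows>=0.3
[0.012, 0.0, 0.001] 0.1
```

View pics/side9d.png

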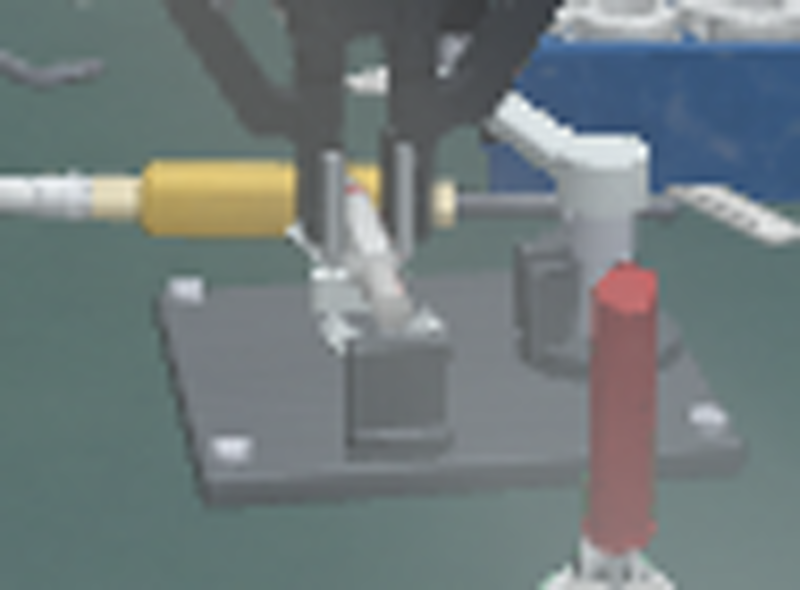

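```bash
python3 -m pendant '[{"delta_pos":[0.002,0.0,0],"angular":[0,0,0]},{"delta_pos":[0.004,0,0],"angular":[0,0,0]},{"delta_pos":[0.006,0,0],"angular":[0,0,0]},{"delta_pos":[0.008,0,0],"angular":[0,0,0]},{"delta_pos":[0.009,0,0],"angular":[0,0,0]}]'; python3 -c "
from h import *
show()"
python3 -m pendant '[{"delta_pos":[0.0005,0.0,0],"angular":[0,0,0]},{"delta_pos":[0.001,0,0],"angular":[0,0,0]},{"delta_pos":[0.0015,0,0],"angular":[0,0,0]},{"delta_pos":[0.0015,0,0],"angular":[0,0,0]},{"delta_pos":[0.0015,0,0],"angular":[0,0,0]}]'; python3 -c "
from h import *
show()"
```

```text
time_s: 13.93
position: [0.5295, 0.2623, 0.0378]
eef_rot: [0.526, 0.472, 0.526, -0.472]
wrist_force: [-0.6, -0.8, -1.5]
gripper_width: 0.0143
t 13.93 pos [0.5295 0.2623 0.0378] az 6.21 tilt [-0.0002 -0.0001] F [-0.5978 -0.7905 -1.5428] w 0.0143
time_s: 14.35
position: [0.5297, 0.2623, 0.0366]
eef_rot: [0.526, 0.472, 0.526, -0.472]
wrist_force: [0.1, -0.5, -0.6]
gripper_width: 0.014
t 14.35 pos [0.5297 0.2623 0.0366] az 6.20 tilt [ 0.0001 -0.    ] F [ 0.1421 -0.4525 -0.6447] w 0.0140
```

```bash
python3 -m pendant '[{"delta_pos":[0.0005,0.0,0],"angular":[0,0,0]},{"delta_pos":[0.001,0,0],"angular":[0,0,0]},{"delta_pos":[0.0015,0,0],"angular":[0,0,0]},{"delta_pos":[0.0015,0,0],"angular":[0,0,0]},{"delta_pos":[0.0015,0,0],"angular":[0,0,0]}]'; python3 -c "
from h import *
show()"
python3 -m pendant '[{"delta_pos":[0.0005,0.0,0],"angular":[0,0,0]},{"delta_pos":[0.001,0,0],"angular":[0,0,0]},{"delta_pos":[0.001,0,0],"angular":[0,0,0]},{"delta_pos":[0.001,0,0],"angular":[0,0,0]},{"delta_pos":[0.001,0,0],"angular":[0,0,0]}]'; python3 -c "
from h import *
show();print(bot.get_obs()['torque'])"
```

```text
time_s: 14.77
position: [0.5296, 0.2624, 0.0358]
eef_rot: [0.526, 0.472, 0.526, -0.472]
wrist_force: [-5.1, -2.9, 14.6]
gripper_width: 0.0138
t 14.77 pos [0.5296 0.2624 0.0358] az 6.21 tilt [ 0.0003 -0.0001] F [-5.1271 -2.9472 14.6382] w 0.0138
time_s: 15.18
position: [0.5297, 0.2624, 0.0356]
eef_rot: [0.527, 0.472, 0.526, -0.472]
wrist_force: [-10.0, -5.8, 29.4]
gripper_width: 0.0138
t 15.18 pos [0.5297 0.2624 0.0356] az 6.20 tilt [ 0.0007 -0.0002] F [-9.9877 -5.771  29.3729] w 0.0138
[-1.1363  2.0662 -0.0803]
```

```bash
python3 -m pendant '[{"delta_pos":[-0.0005,0.0,0],"angular":[0,0,0]},{"delta_pos":[-0.001,0,0],"angular":[0,0,0]},{"delta_pos":[-0.0015,-0.0005,0],"angular":[0,0,0]},{"delta_pos":[-0.0015,-0.001,0],"angular":[0,0,0]},{"delta_pos":[-0.0015,-0.001,0],"angular":[0,0,0]}]'; python3 -c "
from h import *
show();print(bot.get_obs()['torque'])
snap('side','side10')
s=cv2.imread('pics/side10.png');cv2.imwrite('pics/side10d.png',cv2.resize(s[140:210,255:350],(800,590),interpolation=cv2.INTER_CUBIC))"
```

```text
time_s: 15.6
position: [0.5286, 0.2622, 0.0355]
eef_rot: [0.526, 0.472, 0.526, -0.472]
wrist_force: [-0.8, 0.3, -0.2]
gripper_width: 0.014
t 15.60 pos [0.5286 0.2622 0.0355] az 6.21 tilt [0.     0.0001] F [-0.8452  0.2724 -0.1676] w 0.0140
[ 0.0119  0.0373 -0.0681]
```

View pics/side10d.png

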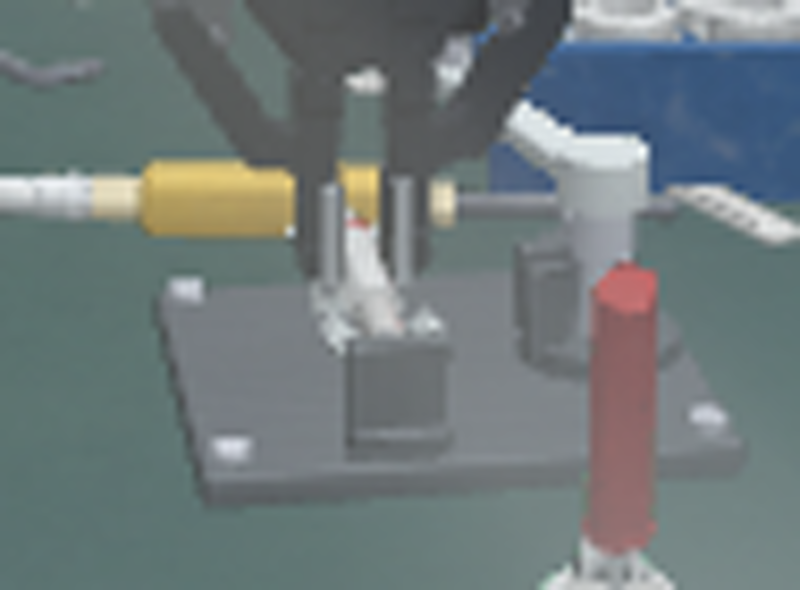

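```bash
python3 -m pendant '[{"delta_pos":[0.0005,0.0,0],"angular":[0,0,0]},{"delta_pos":[0.001,0,0],"angular":[0,0,0]},{"delta_pos":[0.001,0,0],"angular":[0,0,0]},{"delta_pos":[0.001,0,0],"angular":[0,0,0]},{"delta_pos":[0.001,0,0],"angular":[0,0,0]}]'; python3 -c "
from h import *
show();print(bot.get_obs()['torque'])"
```

```text
time_s: 16.07
position: [0.5285, 0.2623, 0.0349]
eef_rot: [0.526, 0.472, 0.526, -0.472]
wrist_force: [-3.2, -1.5, 9.8]
gripper_width: 0.0136
t 16.07 pos [0.5285 0.2623 0.0349] az 6.21 tilt [-0.0001 -0.0001] F [-3.2186 -1.5363  9.8285] w 0.0136
[-0.3346  0.8563  0.0424]
```

```bash
python3 -m pendant '[{"delta_pos":[0,-0.0005,0],"angular":[0,0,0]},{"delta_pos":[0,-0.001,0],"angular":[0,0,0]},{"delta_pos":[0,-0.001,0],"angular":[0,0,0]},{"delta_pos":[0,-0.001,0],"angular":[0,0,0]},{"delta_pos":[0,-0.001,0],"angular":[0,0,0]}]'; python3 -c "
from h import *
show();print(bot.get_obs()['torque'])"
```

```text
time_s: 16.48
position: [0.5282, 0.2622, 0.0348]
eef_rot: [0.526, 0.473, 0.526, -0.472]
wrist_force: [2.3, -1.0, 3.7]
gripper_width: 0.0137
t 16.48 pos [0.5282 0.2622 0.0348] az 6.20 tilt [0.0008 0.0004] F [ 2.263  -1.0247  3.668 ] w 0.0137
[-0.0179 -0.7666 -0.023 ]
```

```bash
python3 -m pendant '[{"delta_pos":[0,0.0003,0.0005],"angular":[0,0,0]},{"delta_pos":[0,0.0003,0.001],"angular":[0,0,0]},{"delta_pos":[0,0.0003,0.0015],"angular":[0,0,0]},{"delta_pos":[0,0.0003,0.002],"angular":[0,0,0]},{"delta_pos":[0,0.0003,0.002],"angular":[0,0,0]}]'; python3 -c "
from h import *
show()"
python3 -m pendant '[{"delta_pos":[0,0,0.0005],"angular":[0,0,0]},{"delta_pos":[0,0,0.001],"angular":[0,0,0]},{"delta_pos":[0,0,0.001],"angular":[0,0,0]},{"delta_pos":[0,0,0.001],"angular":[0,0,0]},{"delta_pos":[0,0,0.001],"angular":[0,0,0]}]'; python3 -c "
from h import *
show()"
```

```text
time_s: 16.9
position: [0.5283, 0.2607, 0.0348]
eef_rot: [0.526, 0.472, 0.526, -0.472]
wrist_force: [3.2, 4.3, 4.9]
gripper_width: 0.0141
t 16.90 pos [0.5283 0.2607 0.0348] az 6.22 tilt [0.0005 0.0009] F [3.1642 4.3253 4.9357] w 0.0141
time_s: 17.32
position: [0.5284, 0.2597, 0.0348]
eef_rot: [0.526, 0.472, 0.526, -0.472]
wrist_force: [2.1, 4.2, 5.6]
gripper_width: 0.0138
t 17.32 pos [0.5284 0.2597 0.0348] az 6.22 tilt [0.0005 0.0008] F [2.0988 4.1969 5.554 ] w 0.0138
```

```bash
python3 -m pendant '[{"delta_pos":[0,0,0.0005],"angular":[0,0,0]},{"delta_pos":[0,0,0.001],"angular":[0,0,0]},{"delta_pos":[0,0,0.001],"angular":[0,0,0]},{"delta_pos":[0,0,0.001],"angular":[0,0,0]},{"delta_pos":[0,0,0.001],"angular":[0,0,0]}]'; python3 -c "
from h import *
show();snap('side','side11')
s=cv2.imread('pics/side11.png');cv2.imwrite('pics/side11d.png',cv2.resize(s[165:190,280:320],(800,500),interpolation=cv2.INTER_CUBIC))"
```

```text
time_s: 17.73
position: [0.5285, 0.2587, 0.0348]
eef_rot: [0.526, 0.472, 0.526, -0.472]
wrist_force: [1.6, 4.3, 4.8]
gripper_width: 0.0138
t 17.73 pos [0.5285 0.2587 0.0348] az 6.22 tilt [0.0005 0.0009] F [1.6207 4.3279 4.804 ] w 0.0138
```

View pics/side11d.png

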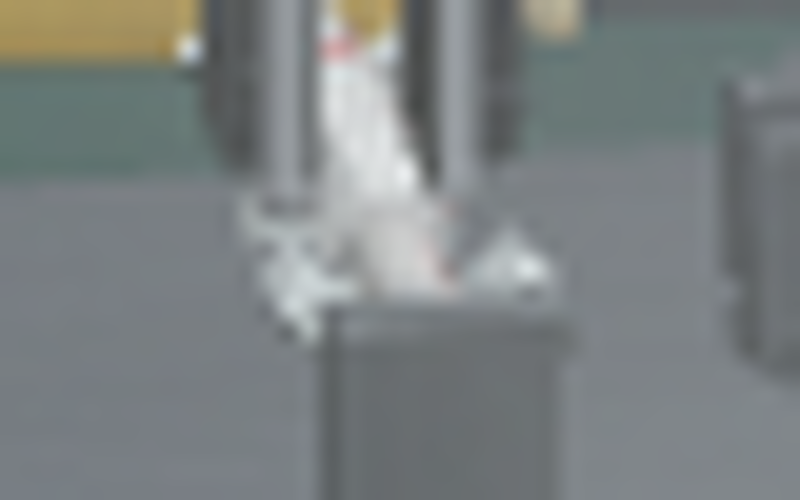

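Gauge sits in the near V (tip at about crop 420,285), behind the stop. Continuing the slow slide.

```bash
for i in 1; do python3 -m pendant '[{"delta_pos":[0,0,0.0005],"angular":[0,0,0]},{"delta_pos":[0,0,0.001],"angular":[0,0,0]},{"delta_pos":[0,0,0.001],"angular":[0,0,0]},{"delta_pos":[0,0,0.001],"angular":[0,0,0]},{"delta_pos":[0,0,0.001],"angular":[0,0,0]}]'; done; python3 -c "
from h import *
show()"
```

```text
time_s: 18.2
position: [0.5286, 0.2577, 0.0348]
eef_rot: [0.526, 0.472, 0.526, -0.472]
wrist_force: [2.1, 4.1, 5.1]
gripper_width: 0.014
t 18.20 pos [0.5286 0.2577 0.0348] az 6.22 tilt [0.0004 0.0008] F [2.1047 4.1352 5.084 ] w 0.0140
```

```bash
python3 -m pendant '[{"delta_pos":[0,0,0.0005],"angular":[0,0,0]},{"delta_pos":[0,0,0.001],"angular":[0,0,0]},{"delta_pos":[0,0,0.001],"angular":[0,0,0]},{"delta_pos":[0,0,0.001],"angular":[0,0,0]},{"delta_pos":[0,0,0.001],"angular":[0,0,0]}]';  python3 -c "
from h import *
show()"
```

```text
time_s: 18.62
position: [0.5287, 0.2567, 0.0348]
eef_rot: [0.526, 0.472, 0.526, -0.472]
wrist_force: [2.4, 4.4, 5.5]
gripper_width: 0.0138
t 18.62 pos [0.5287 0.2567 0.0348] az 6.22 tilt [0.0005 0.0009] F [2.3752 4.426  5.5304] w 0.0138
```

```bash
python3 -m pendant '[{"delta_pos":[0,0,0.0005],"angular":[0,0,0]},{"delta_pos":[0,0,0.001],"angular":[0,0,0]},{"delta_pos":[0,0,0.001],"angular":[0,0,0]},{"delta_pos":[0,0,0.001],"angular":[0,0,0]},{"delta_pos":[0,0,0.001],"angular":[0,0,0]}]';  python3 -c "
from h import *
show()"
```

```text
time_s: 19.03
position: [0.5289, 0.2557, 0.0348]
eef_rot: [0.526, 0.472, 0.526, -0.472]
wrist_force: [2.8, 4.4, 5.1]
gripper_width: 0.014
t 19.03 pos [0.5289 0.2557 0.0348] az 6.23 tilt [0.0005 0.0009] F [2.8168 4.3954 5.0554] w 0.0140
```

```bash
python3 -m pendant '[{"delta_pos":[0,0,0.0005],"angular":[0,0,0]},{"delta_pos":[0,0,0.0007],"angular":[0,0,0]},{"delta_pos":[0,0,0.0007],"angular":[0,0,0]},{"delta_pos":[0,0,0.0007],"angular":[0,0,0]},{"delta_pos":[0,0,0.0007],"angular":[0,0,0]}]';  python3 -c "
from h import *
show()"
```

```text
time_s: 19.45
position: [0.5289, 0.2551, 0.0348]
eef_rot: [0.526, 0.472, 0.527, -0.472]
wrist_force: [2.1, 4.2, 5.9]
gripper_width: 0.0137
t 19.45 pos [0.5289 0.2551 0.0348] az 6.23 tilt [0.0004 0.001 ] F [2.0538 4.1576 5.8951] w 0.0137
```

```bash
python3 -m pendant '[{"delta_pos":[0,0,0.0005],"angular":[0,0,0]},{"delta_pos":[0,0,0.0008],"angular":[0,0,0]},{"delta_pos":[0,0,0.0008],"angular":[0,0,0]},{"delta_pos":[0,0,0.0008],"angular":[0,0,0]},{"delta_pos":[0,0,0.0008],"angular":[0,0,0]}]';  python3 -c "
from h import *
show();snap('side','side12')
s=cv2.imread('pics/side12.png');cv2.imwrite('pics/side12d.png',cv2.resize(s[155:190,275:325],(800,560),interpolation=cv2.INTER_CUBIC))"
```

```text
time_s: 19.87
position: [0.529, 0.2546, 0.0348]
eef_rot: [0.526, 0.473, 0.527, -0.472]
wrist_force: [1.3, 6.0, 4.3]
gripper_width: 0.0138
t 19.87 pos [0.529  0.2546 0.0348] az 6.24 tilt [0.0006 0.0014] F [1.3468 6.0422 4.3353] w 0.0138
```

View pics/side12d.png

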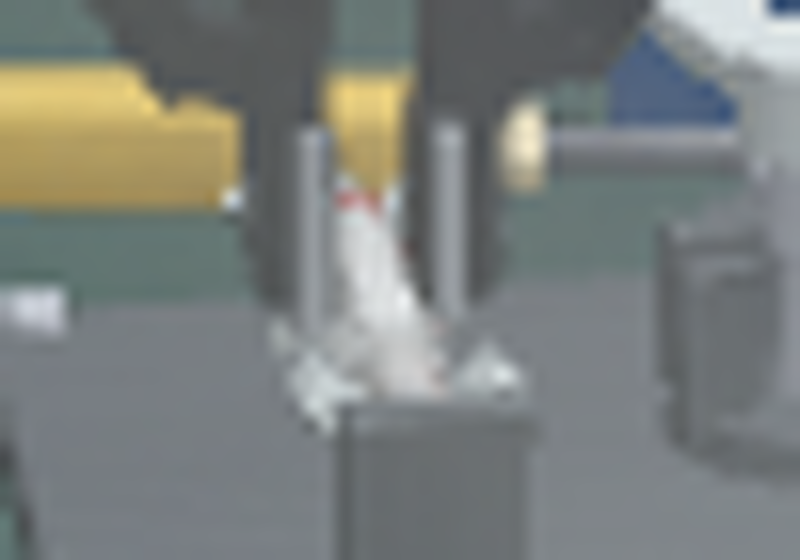

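```bash
python3 -m pendant '[{"delta_pos":[0,0,0.0003],"angular":[0,0,0]},{"delta_pos":[0,0,0.0005],"angular":[0,0,0]},{"delta_pos":[0,0,0.0005],"angular":[0,0,0]},{"delta_pos":[0,0,0.0005],"angular":[0,0,0]},{"delta_pos":[0,0,0.0005],"angular":[0,0,0]}]';  python3 -c "
from h import *
show()"
```

```text
time_s: 20.33
position: [0.5289, 0.2545, 0.0348]
eef_rot: [0.526, 0.473, 0.527, -0.471]
wrist_force: [2.7, 6.9, 4.0]
gripper_width: 0.0143
t 20.33 pos [0.5289 0.2545 0.0348] az 6.26 tilt [0.0006 0.002 ] F [2.6878 6.8879 3.9913] w 0.0143
```

```bash
python3 -m pendant '[{"delta_pos":[0,0,0.0003],"angular":[0,0,0]},{"delta_pos":[0,0,0.0006],"angular":[0,0,0]},{"delta_pos":[0,0,0.0006],"angular":[0,0,0]},{"delta_pos":[0,0,0.0006],"angular":[0,0,0]},{"delta_pos":[0,0,0.0006],"angular":[0,0,0]}]';  python3 -c "
from h import *
show()"
```

```text
time_s: 20.75
position: [0.529, 0.2545, 0.0348]
eef_rot: [0.526, 0.473, 0.527, -0.471]
wrist_force: [2.4, 10.9, 3.4]
gripper_width: 0.014
t 20.75 pos [0.529  0.2545 0.0348] az 6.27 tilt [0.0007 0.0028] F [ 2.4011 10.8899  3.4218] w 0.0140
```

```bash
python3 -m pendant '[{"delta_pos":[0,0,0],"angular":[0,0,0]},{"delta_pos":[0,0,0],"angular":[0,0,0]},{"delta_pos":[0,0,0],"angular":[0,0,0]},{"delta_pos":[0,0,0],"angular":[0,0,0]},{"delta_pos":[0,0,0],"angular":[0,0,0]}]' - 20;  python3 -c "
from h import *
show()"
python3 -m pendant '[{"delta_pos":[0,0,0],"angular":[0,0,0]},{"delta_pos":[0,0,0],"angular":[0,0,0]},{"delta_pos":[0,0,0],"angular":[0,0,0]},{"delta_pos":[0,0,0],"angular":[0,0,0]},{"delta_pos":[0,0,0],"angular":[0,0,0]}]' 0.45;  python3 -c "
from h import *
show()"
```

```text
time_s: 21.17
position: [0.529, 0.2545, 0.0348]
eef_rot: [0.526, 0.473, 0.527, -0.471]
wrist_force: [1.5, 10.4, 3.4]
gripper_width: 0.0137
t 21.17 pos [0.529  0.2545 0.0348] az 6.27 tilt [0.0007 0.0028] F [ 1.4908 10.3937  3.427 ] w 0.0137
time_s: 21.58
position: [0.5288, 0.2522, 0.0344]
eef_rot: [0.526, 0.472, 0.526, -0.473]
wrist_force: [-0.3, -0.2, 0.2]
gripper_width: 0.0386
t 21.58 pos [0.5288 0.2522 0.0344] az 6.19 tilt [-0.0005 -0.0005] F [-0.2807 -0.1728  0.2272] w 0.0386
```

```bash
python3 -m pendant '[{"delta_pos":[-0.01,0,0],"angular":[0,0,0]},{"delta_pos":[-0.035,0,0],"angular":[0,0,0]},{"delta_pos":[-0.07,0,0],"angular":[0,0,0]},{"delta_pos":[-0.105,0,0],"angular":[0,0,0]},{"delta_pos":[-0.14,0,0],"angular":[0,0,0]}]' 0.55 80;  python3 -c "
from h import *
show();go(.5638,.3667,.17,21.2,4)
snap('side','side13');s=cv2.imread('pics/side13.png');cv2.imwrite('pics/side13d.png',cv2.resize(s[145:201,265:345],(800,560),interpolation=cv2.INTER_CUBIC))"
```

```text
time_s: 22.0
position: [0.5285, 0.2524, 0.1768]
eef_rot: [0.526, 0.472, 0.526, -0.472]
wrist_force: [-0.3, -0.7, 0.1]
gripper_width: 0.0466
t 22.00 pos [0.5285 0.2524 0.1768] az 6.22 tilt [-0.0004  0.    ] F [-0.3416 -0.7459  0.0881] w 0.0466
tool shift total [ 0.0068  0.0475 -0.1098] len 0.120 wx -15.0 rows>=2.9
[0.002, 0.012, -0.027] -3.7
[0.003, 0.024, -0.055] -7.5
[0.005, 0.036, -0.082] -11.2
[0.007, 0.047, -0.11] -15.0
```

View pics/side13d.png

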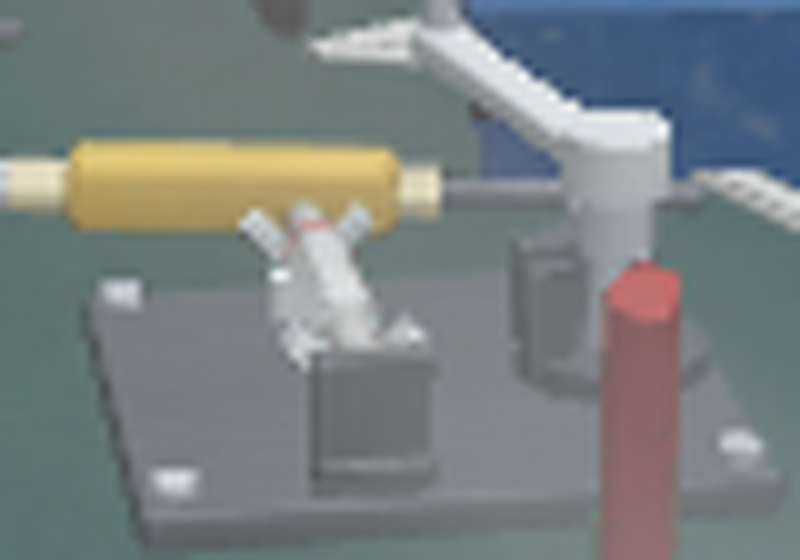

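```bash
python3 -m pendant '[{"delta_pos":[0,0.012,-0.027],"angular":[-3.7,0,0]},{"delta_pos":[0.002,0.024,-0.055],"angular":[-7.5,0,0]},{"delta_pos":[0.005,0.036,-0.082],"angular":[-11.2,0,0]},{"delta_pos":[0.007,0.0475,-0.110],"angular":[-15,0,0]},{"delta_pos":[0.007,0.0475,-0.110],"angular":[-15,0,0]}]';  python3 -m pendant '[{"delta_pos":[0,0,0],"angular":[0,0,0]},{"delta_pos":[0,0,0],"angular":[0,0,0]},{"delta_pos":[0,0,0],"angular":[0,0,0]},{"delta_pos":[0,0,0],"angular":[0,0,0]},{"delta_pos":[0,0,0],"angular":[0,0,0]}]';  python3 -c "
from h import *
show();go(.5638,.3667,.083,21.2,4)"
```

```text
time_s: 22.47
position: [0.5636, 0.3726, 0.1676]
eef_rot: [0.584, 0.398, 0.586, -0.396]
wrist_force: [0.4, 0.9, -0.4]
gripper_width: 0.0471
time_s: 22.88
position: [0.5646, 0.3663, 0.168]
eef_rot: [0.583, 0.4, 0.583, -0.4]
wrist_force: [0.5, -0.3, 0.5]
gripper_width: 0.0471
t 22.88 pos [0.5646 0.3663 0.168 ] az 21.14 tilt [ 0.0005 -0.0002] F [ 0.5481 -0.327   0.5108] w 0.0471
tool shift total [ 0.085  -0.0006 -0.0007] len 0.085 wx -0.1 rows>=2.0
[0.021, -0.0, -0.0] -0.0
[0.043, -0.0, -0.0] -0.0
[0.064, -0.0, -0.001] -0.0
[0.085, -0.001, -0.001] -0.1
```

```bash
python3 -m pendant '[{"delta_pos":[0.02,0,0],"angular":[0,0,0]},{"delta_pos":[0.045,0,0],"angular":[0,0,0]},{"delta_pos":[0.065,-0.0005,-0.0005],"angular":[0,0,0]},{"delta_pos":[0.08,-0.0005,-0.0005],"angular":[0,0,0]},{"delta_pos":[0.085,-0.0005,-0.0005],"angular":[0,0,0]}]';  python3 -m pendant '[{"delta_pos":[0,0,0],"angular":[0,0,0]},{"delta_pos":[0,0,0],"angular":[0,0,0]},{"delta_pos":[0,0,0],"angular":[0,0,0]},{"delta_pos":[0,0,0],"angular":[0,0,0]},{"delta_pos":[0,0,0],"angular":[0,0,0]}]';  python3 -c "
from h import *
show()
snap('side','side14');s=cv2.imread('pics/side14.png');cv2.imwrite('pics/side14d.png',cv2.resize(s[100:205,250:390],(800,600),interpolation=cv2.INTER_CUBIC))"
```

```text
time_s: 23.3
position: [0.563, 0.3665, 0.0804]
eef_rot: [0.583, 0.399, 0.584, -0.4]
wrist_force: [0.4, -0.0, -0.1]
gripper_width: 0.0472
time_s: 23.72
position: [0.5641, 0.3676, 0.0835]
eef_rot: [0.584, 0.4, 0.583, -0.399]
wrist_force: [-0.3, -0.6, -0.3]
gripper_width: 0.0468
t 23.72 pos [0.5641 0.3676 0.0835] az 21.20 tilt [0.0011 0.0007] F [-0.3139 -0.6064 -0.25  ] w 0.0468
```

View pics/side14d.png

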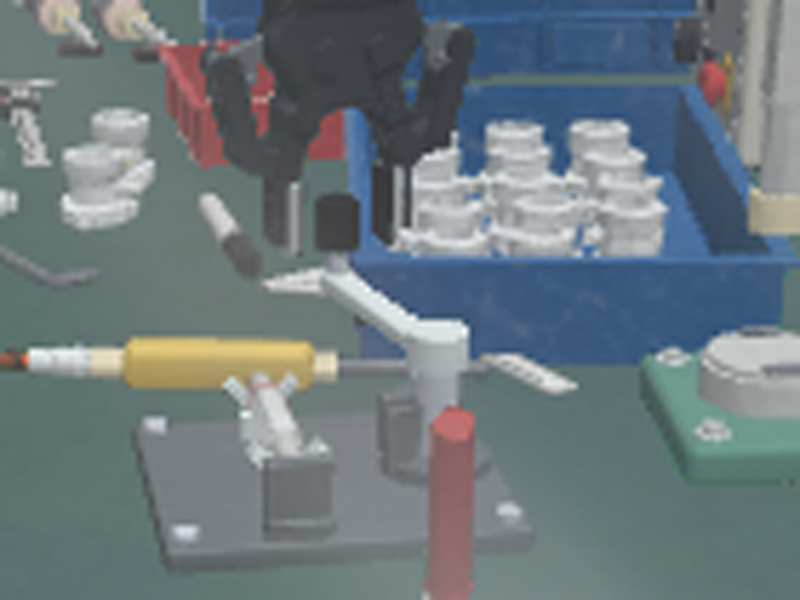

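```bash
python3 -m pendant '[{"delta_pos":[0,-0.002,0],"angular":[0,0,0]},{"delta_pos":[0,-0.002,0],"angular":[0,0,0]},{"delta_pos":[0,-0.002,0],"angular":[0,0,0]},{"delta_pos":[0,-0.002,0],"angular":[0,0,0]},{"delta_pos":[0,-0.002,0],"angular":[0,0,0]}]' 0.1 80;  python3 -c "
from h import *
show();p=st()[0]['position'];P=cw(.075,0);d=P-p[:2];print(P,np.hypot(*d),np.degrees(np.arctan2(d[1],d[0])))"
```

```text
time_s: 24.18
position: [0.5618, 0.3668, 0.0828]
eef_rot: [0.583, 0.4, 0.583, -0.399]
wrist_force: [-0.4, 0.1, 5.0]
gripper_width: 0.0198
t 24.18 pos [0.5618 0.3668 0.0828] az 21.21 tilt [0.0002 0.0003] F [-0.4499  0.1407  5.0495] w 0.0198
[0.6052 0.2622] 0.11322442325156233 -67.50023947196135
```

```bash
cat >> h.py <<'E'
def arc(step,n=5,P=None,dz=0.):
    # rotate TCP about the post axis by step deg per row (ccw from above positive)
    o,M,az=st(); P=cw(.075,0) if P is None else P; p=o['position']; v=p[:2]-P
    for k in range(1,n+1):
        a=np.radians(step*k); c,s=np.cos(a),np.sin(a); w=P+[c*v[0]-s*v[1],s*v[0]+c*v[1]]
        print(np.round(M.T@np.array([*(w-p[:2]),dz]),4).tolist(),-step*k)
E
python3 -m pendant '[{"delta_pos":[-0.0015,0,0],"angular":[0,0,0]},{"delta_pos":[-0.003,0,0],"angular":[0,0,0]},{"delta_pos":[-0.0045,0,0],"angular":[0,0,0]},{"delta_pos":[-0.006,0,0],"angular":[0,0,0]},{"delta_pos":[-0.0065,0,0],"angular":[0,0,0]}]';  python3 -c "
from h import *
show();arc(5)"
```

```text
time_s: 24.6
position: [0.5616, 0.3664, 0.0889]
eef_rot: [0.583, 0.399, 0.584, -0.4]
wrist_force: [-0.7, 0.0, -10.1]
gripper_width: 0.0197
t 24.60 pos [0.5616 0.3664 0.0889] az 21.20 tilt [-0.0007 -0.0005] F [ -0.6952   0.0151 -10.1158] w 0.0197
[0.0, -0.0098, 0.0007] -5
[0.0, -0.0196, 0.0022] -10
[0.0, -0.0291, 0.0046] -15
[0.0, -0.0384, 0.0078] -20
[0.0, -0.0474, 0.0118] -25
```

```bash
python3 -m pendant '[{"delta_pos":[0,-0.0098,0.0007],"angular":[-5,0,0]},{"delta_pos":[0,-0.0196,0.0022],"angular":[-10,0,0]},{"delta_pos":[0,-0.0291,0.0046],"angular":[-15,0,0]},{"delta_pos":[0,-0.0384,0.0078],"angular":[-20,0,0]},{"delta_pos":[0,-0.0474,0.0118],"angular":[-25,0,0]}]';  python3 -c "
from h import *
show();arc(5)"
```

```text
time_s: 25.02
position: [0.521, 0.3385, 0.089]
eef_rot: [0.657, 0.262, 0.657, -0.262]
wrist_force: [-0.5, 1.3, -9.2]
gripper_width: 0.0191
t 25.02 pos [0.521  0.3385 0.089 ] az 46.48 tilt [-0.0006  0.0002] F [-0.4522  1.2728 -9.2161] w 0.0191
[0.0, -0.0099, 0.0007] -5
[0.0, -0.0197, 0.0022] -10
[0.0, -0.0293, 0.0045] -15
[0.0, -0.0387, 0.0077] -20
[0.0, -0.0477, 0.0117] -25
```

```bash
python3 -m pendant '[{"delta_pos":[0,-0.0098,0.0007],"angular":[-5,0,0]},{"delta_pos":[0,-0.0196,0.0022],"angular":[-10,0,0]},{"delta_pos":[0,-0.0291,0.0046],"angular":[-15,0,0]},{"delta_pos":[0,-0.0385,0.0078],"angular":[-20,0,0]},{"delta_pos":[0,-0.0475,0.0118],"angular":[-25,0,0]}]';  python3 -c "
from h import *
show();p=st()[0]['position'];P=cw(.075,0);d=P-p[:2];a=np.degrees(np.arctan2(d[1],d[0]));print(np.hypot(*d),a);arc((6.15-a)/5);print(P-.1125*np.array([np.cos(CT),np.sin(CT)]))"
```

```text
time_s: 25.43
position: [0.4963, 0.2961, 0.089]
eef_rot: [0.697, 0.114, 0.698, -0.114]
wrist_force: [-5.1, 2.9, -10.8]
gripper_width: 0.02
t 25.43 pos [0.4963 0.2961 0.089 ] az 71.50 tilt [-0.0013  0.0002] F [ -5.0747   2.8827 -10.7809] w 0.0200
0.11403602676176322 -17.27367083547762
[0.0, -0.0093, 0.0006] -4.684734167095525
[0.0, -0.0185, 0.0019] -9.36946833419105
[0.0, -0.0276, 0.004] -14.054202501286575
[-0.0, -0.0365, 0.0068] -18.7389366683821
[-0.0, -0.0451, 0.0104] -23.423670835477623
[0.4933 0.2502]
```

```bash
python3 -c "
from h import *
arc(23.7/5,5,P=np.array([.6042,.2622]));go(.4928,.2503,.089,95.2,1)"
```

```text
[0.0, -0.0093, 0.0006] -4.74
[0.0, -0.0186, 0.0019] -9.48
[0.0, -0.0277, 0.004] -14.22
[-0.0, -0.0366, 0.0068] -18.96
[-0.0, -0.0453, 0.0104] -23.700000000000003
tool shift total [-0.     -0.0445  0.0112] len 0.046 wx -23.7 rows>=3.3
[-0.0, -0.045, 0.011] -23.7
```

```bash
python3 -m pendant '[{"delta_pos":[0,-0.0093,0.0003],"angular":[-4.7,0,0]},{"delta_pos":[0,-0.0185,0.0014],"angular":[-9.5,0,0]},{"delta_pos":[0,-0.0276,0.0034],"angular":[-14.2,0,0]},{"delta_pos":[0,-0.0363,0.006],"angular":[-19,0,0]},{"delta_pos":[0,-0.0445,0.01],"angular":[-23.5,0,0]}]';  python3 -c "
from h import *
show();
snap('side','side15');s=cv2.imread('pics/side15.png');cv2.imwrite('pics/side15d.png',cv2.resize(s[100:205,250:390],(800,600),interpolation=cv2.INTER_CUBIC))"
```

```text
time_s: 25.85
position: [0.4916, 0.2501, 0.0889]
eef_rot: [0.706, -0.031, 0.707, 0.03]
wrist_force: [-8.2, 1.5, -9.2]
gripper_width: 0.0199
t 25.85 pos [0.4916 0.2501 0.0889] az 94.97 tilt [-0.0016 -0.0008] F [-8.1809  1.4501 -9.1842] w 0.0199
```

View pics/side15d.png

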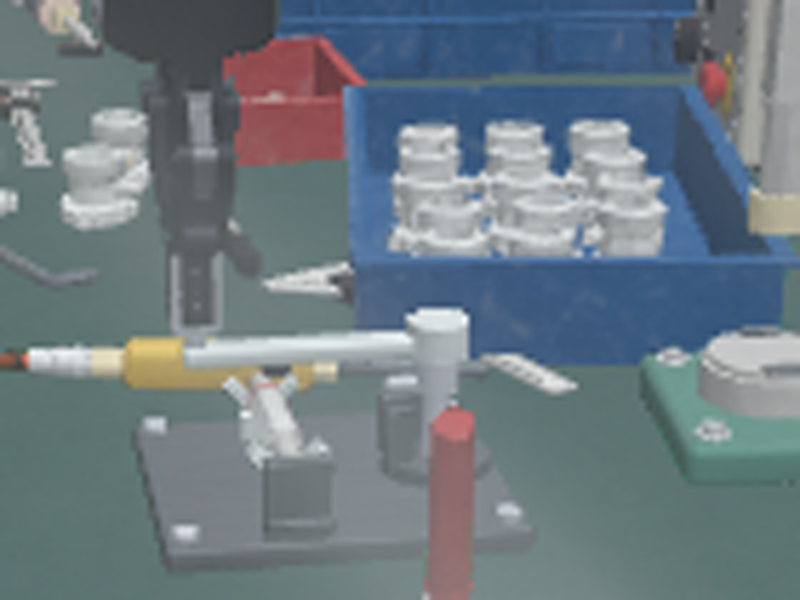

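```bash
python3 -m pendant '[{"delta_pos":[0,0,-0.0006],"angular":[0,0,0]},{"delta_pos":[0,0,-0.0012],"angular":[0,0,0]},{"delta_pos":[0,0,-0.0012],"angular":[0,0,0]},{"delta_pos":[0,0,-0.0012],"angular":[0,0,0]},{"delta_pos":[0,0,-0.0012],"angular":[0,0,0]}]';  python3 -c "
from h import *
show()"
```

```text
time_s: 26.32
position: [0.4913, 0.2506, 0.0891]
eef_rot: [0.706, -0.029, 0.707, 0.029]
wrist_force: [-2.4, 0.9, -10.2]
gripper_width: 0.0198
t 26.32 pos [0.4913 0.2506 0.0891] az 94.70 tilt [-0.0002 -0.0004] F [ -2.3704   0.8641 -10.182 ] w 0.0198
```

Now lower, 2.5 mm per row at most (30 mm/s).

```bash
python3 -m pendant '[{"delta_pos":[0.0015,0,0],"angular":[0,0,0]},{"delta_pos":[0.0035,0,0],"angular":[0,0,0]},{"delta_pos":[0.0055,0,0],"angular":[0,0,0]},{"delta_pos":[0.0075,0,0],"angular":[0,0,0]},{"delta_pos":[0.009,0,0],"angular":[0,0,0]}]';  python3 -c "
from h import *
show()"
```

```text
time_s: 26.73
position: [0.4913, 0.2506, 0.0798]
eef_rot: [0.706, -0.029, 0.707, 0.029]
wrist_force: [-4.3, -0.1, -8.1]
gripper_width: 0.0197
t 26.73 pos [0.4913 0.2506 0.0798] az 94.71 tilt [-0.0002 -0.0001] F [-4.2828 -0.1407 -8.1485] w 0.0197
```

```bash
python3 -m pendant '[{"delta_pos":[0.0015,0,0],"angular":[0,0,0]},{"delta_pos":[0.003,0,0],"angular":[0,0,0]},{"delta_pos":[0.0045,0,0],"angular":[0,0,0]},{"delta_pos":[0.006,0,0],"angular":[0,0,0]},{"delta_pos":[0.0065,0,0],"angular":[0,0,0]}]';  python3 -c "
from h import *
show()"
```

```text
time_s: 27.15
position: [0.4913, 0.2506, 0.0733]
eef_rot: [0.706, -0.029, 0.707, 0.029]
wrist_force: [-5.2, 0.1, -7.2]
gripper_width: 0.02
t 27.15 pos [0.4913 0.2506 0.0733] az 94.71 tilt [-0.0003  0.    ] F [-5.1571  0.1145 -7.1661] w 0.0200
```

```bash
python3 -m pendant '[{"delta_pos":[0.0006,0,0],"angular":[0,0,0]},{"delta_pos":[0.0012,0,0],"angular":[0,0,0]},{"delta_pos":[0.0018,0,0],"angular":[0,0,0]},{"delta_pos":[0.002,0,0],"angular":[0,0,0]},{"delta_pos":[0.002,0,0],"angular":[0,0,0]}]';  python3 -c "
from h import *
show()"
```

```text
time_s: 27.57
position: [0.4914, 0.2506, 0.0715]
eef_rot: [0.706, -0.029, 0.707, 0.029]
wrist_force: [-5.4, 0.7, -7.8]
gripper_width: 0.0196
t 27.57 pos [0.4914 0.2506 0.0715] az 94.71 tilt [-0.0002 -0.    ] F [-5.3823  0.6815 -7.8069] w 0.0196
```

```bash
python3 -m pendant '[{"delta_pos":[0.0004,0,0],"angular":[0,0,0]},{"delta_pos":[0.0008,0,0],"angular":[0,0,0]},{"delta_pos":[0.001,0,0],"angular":[0,0,0]},{"delta_pos":[0.001,0,0],"angular":[0,0,0]},{"delta_pos":[0.001,0,0],"angular":[0,0,0]}]';  python3 -c "
from h import *
show()"
```

```text
time_s: 27.98
position: [0.4914, 0.2506, 0.0706]
eef_rot: [0.706, -0.029, 0.707, 0.029]
wrist_force: [-5.3, -0.0, -6.5]
gripper_width: 0.0198
t 27.98 pos [0.4914 0.2506 0.0706] az 94.71 tilt [-0.0001 -0.    ] F [-5.3075 -0.0146 -6.4771] w 0.0198
```

```bash
python3 -m pendant '[{"delta_pos":[0.0004,0,0],"angular":[0,0,0]},{"delta_pos":[0.0005,0,0],"angular":[0,0,0]},{"delta_pos":[0.0005,0,0],"angular":[0,0,0]},{"delta_pos":[0.0005,0,0],"angular":[0,0,0]},{"delta_pos":[0.0005,0,0],"angular":[0,0,0]}]';  python3 -c "
from h import *
show()"
```

```text
time_s: 28.4
position: [0.4914, 0.2507, 0.0704]
eef_rot: [0.707, -0.029, 0.706, 0.029]
wrist_force: [-7.1, -1.3, -1.4]
gripper_width: 0.0199
t 28.40 pos [0.4914 0.2507 0.0704] az 94.71 tilt [ 0.0001 -0.0001] F [-7.0768 -1.341  -1.421 ] w 0.0199
```

```bash
python3 -m pendant '[{"delta_pos":[0.0002,0,0],"angular":[0,0,0]},{"delta_pos":[0.0002,0,0],"angular":[0,0,0]},{"delta_pos":[0.0002,0,0],"angular":[0,0,0]},{"delta_pos":[0.0002,0,0],"angular":[0,0,0]},{"delta_pos":[0.0002,0,0],"angular":[0,0,0]}]' - 20;  python3 -c "
from h import *
show()"
```

```text
time_s: 28.82
position: [0.4914, 0.2507, 0.0703]
eef_rot: [0.707, -0.029, 0.706, 0.029]
wrist_force: [-7.7, -1.8, 2.8]
gripper_width: 0.0195
t 28.82 pos [0.4914 0.2507 0.0703] az 94.71 tilt [ 0.0002 -0.0001] F [-7.7483 -1.812   2.8228] w 0.0195
```

```bash
python3 -m pendant '[{"delta_pos":[0,0,0],"angular":[0,0,0]},{"delta_pos":[0,0,0],"angular":[0,0,0]},{"delta_pos":[0,0,0],"angular":[0,0,0]},{"delta_pos":[0,0,0],"angular":[0,0,0]},{"delta_pos":[0,0,0],"angular":[0,0,0]}]' 0.55;  python3 -c "
from h import *
show()"
```

```text
time_s: 29.23
position: [0.4918, 0.2507, 0.0701]
eef_rot: [0.707, -0.029, 0.706, 0.029]
wrist_force: [0.0, -0.2, -1.1]
gripper_width: 0.0473
t 29.23 pos [0.4918 0.2507 0.0701] az 94.69 tilt [0.0006 0.0003] F [ 0.0387 -0.2393 -1.113 ] w 0.0473
```

Released. Rise straight up, then clear the view for a top check.

```bash
python3 -m pendant '[{"delta_pos":[-0.01,0,0],"angular":[0,0,0]},{"delta_pos":[-0.035,0,0],"angular":[0,0,0]},{"delta_pos":[-0.07,0,0],"angular":[0,0,0]},{"delta_pos":[-0.11,0,0],"angular":[0,0,0]},{"delta_pos":[-0.15,0,0],"angular":[0,0,0]}]';  python3 -c "
from h import *
show();go(.42,-.2,.23,60,12)"
```

```text
time_s: 29.65
position: [0.4908, 0.2507, 0.2221]
eef_rot: [0.706, -0.029, 0.707, 0.029]
wrist_force: [1.1, -0.1, -0.4]
gripper_width: 0.0467
t 29.65 pos [0.4908 0.2507 0.2221] az 94.76 tilt [-0.0009  0.0002] F [ 1.0684 -0.1096 -0.3893] w 0.0467
tool shift total [-0.0079 -0.4432 -0.1079] len 0.456 wx 34.8 rows>=10.9
[-0.001, -0.037, -0.009] 2.9
[-0.001, -0.074, -0.018] 5.8
[-0.002, -0.111, -0.027] 8.7
[-0.003, -0.148, -0.036] 11.6
[-0.003, -0.185, -0.045] 14.5
[-0.004, -0.222, -0.054] 17.4
[-0.005, -0.259, -0.063] 20.3
[-0.005, -0.295, -0.072] 23.2
[-0.006, -0.332, -0.081] 26.1
[-0.007, -0.369, -0.09] 29.0
[-0.007, -0.406, -0.099] 31.9
[-0.008, -0.443, -0.108] 34.8
```

```bash
python3 -m pendant '[{"delta_pos":[0,-0.037,-0.006],"angular":[4,0,0]},{"delta_pos":[0,-0.074,-0.012],"angular":[8,0,0]},{"delta_pos":[0,-0.111,-0.018],"angular":[12,0,0]},{"delta_pos":[0,-0.148,-0.024],"angular":[16,0,0]},{"delta_pos":[0,-0.185,-0.03],"angular":[20,0,0]}]'; python3 -m pendant '[{"delta_pos":[0,-0.035,-0.012],"angular":[4,0,0]},{"delta_pos":[0,-0.07,-0.024],"angular":[8,0,0]},{"delta_pos":[0,-0.105,-0.036],"angular":[12,0,0]},{"delta_pos":[0,-0.14,-0.048],"angular":[16,0,0]},{"delta_pos":[0,-0.175,-0.06],"angular":[20,0,0]}]';  python3 -c "
from h import *
show();snap('top','top20');snap('side','side20')
p=cv2.imread('pics/top20.png');cv2.imwrite('pics/top20c.png',cv2.resize(p[145:225,143:223],(600,600),interpolation=cv2.INTER_CUBIC))
s=cv2.imread('pics/side20.png');cv2.imwrite('pics/side20d.png',cv2.resize(s[145:201,265:345],(800,560),interpolation=cv2.INTER_CUBIC))"
```

```text
time_s: 30.07
position: [0.4763, 0.0622, 0.2207]
eef_rot: [0.701, 0.095, 0.7, -0.095]
wrist_force: [1.3, -0.3, -0.0]
gripper_width: 0.047
time_s: 30.48
position: [0.3715, -0.0902, 0.2205]
eef_rot: [0.674, 0.215, 0.673, -0.215]
wrist_force: [0.8, -0.9, 0.3]
gripper_width: 0.0471
t 30.48 pos [ 0.3715 -0.0902  0.2205] az 54.53 tilt [ 0.0008 -0.0005] F [ 0.7838 -0.9116  0.2848] w 0.0471
```

View pics/top20.png

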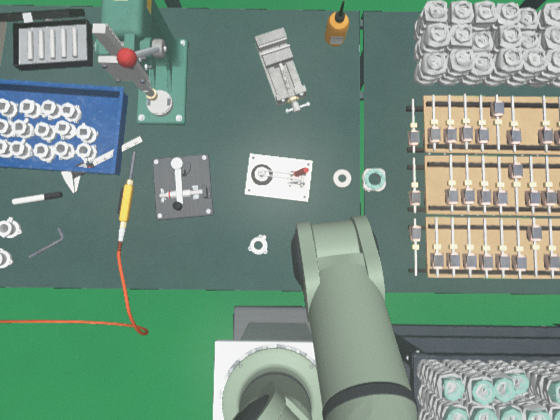

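View pics/top20c.png

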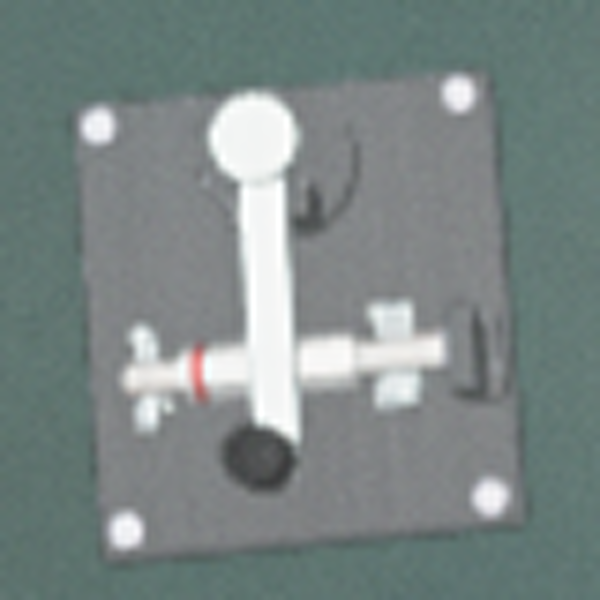

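View pics/side20d.png

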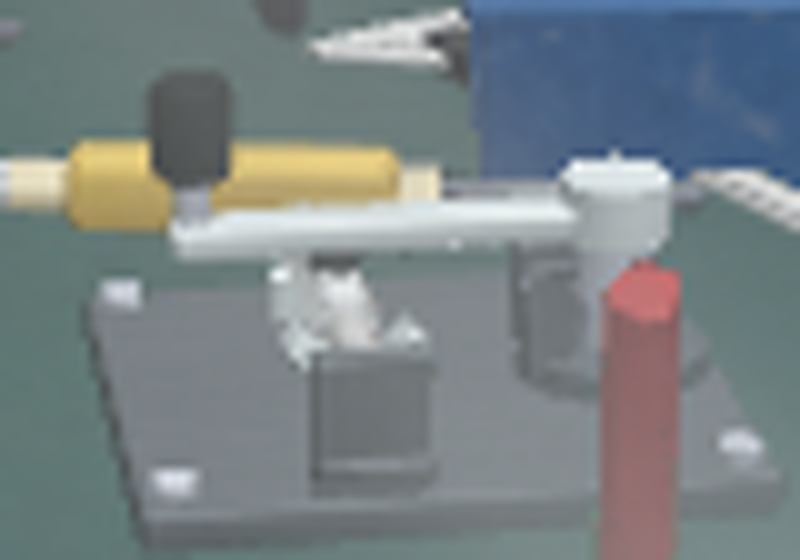

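```bash
python3 - <<'E'
from h import *
p=cv2.imread('pics/top20.png')
cv2.imwrite('pics/top20e.png',cv2.resize(p[178:205,155:216],(793,351),interpolation=cv2.INTER_CUBIC))
C=lambda X:(proj('top',X)-[155,178]+.5)*13-.5
for n,(x,y,z) in dict(restL=(.01,-.031,.044),restR=(.01,-.045,.044),rest2L=(.01,.052,.044),rest2R=(.01,.044,.044),tip=(0,-.055,.042),short=(0,.055,.042),face=(0,-.055,.047),faceb=(0,-.065,.047),faceTopc=(.015,-.055,.047),faceBotc=(-.015,-.055,.047),band=(0,.035,.044)).items(): print(n,C([*cw(x,y),z]))
E
```

```text
restL [483.0265 128.5034]
restR [553.1018 122.1574]
rest2L [ 66.9923 166.1796]
rest2R [107.1359 162.5442]
tip [608.4481 168.4268]
short [ 57.6398 218.3904]
face [604.3671 164.9549]
faceb [654.5519 160.4032]
faceTopc [598.8375  90.6915]
faceBotc [609.9114 239.4156]
band [155.5739 207.9716]
```

View pics/top20e.png

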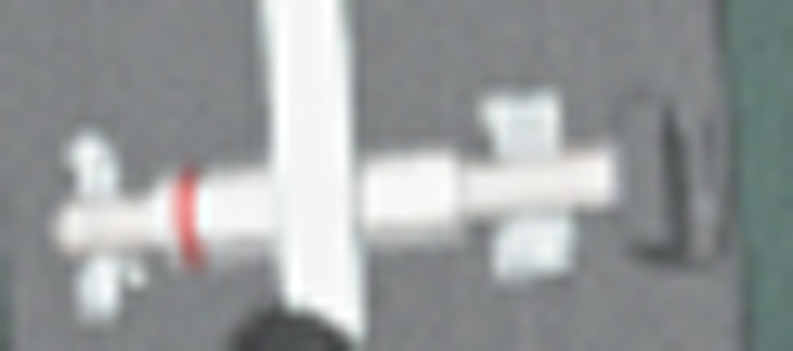

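```bash
python3 -m pendant '[{"delta_pos":[0,0,0],"angular":[0,0,0]},{"delta_pos":[0,0,0],"angular":[0,0,0]},{"delta_pos":[0,0,0],"angular":[0,0,0]},{"delta_pos":[0,0,0],"angular":[0,0,0]},{"delta_pos":[0,0,0],"angular":[0,0,0]}]';  python3 -c "
from h import *
show();print(bot.get_obs()['qd']);print(bot.hand_in())"
```

```text
time_s: 31.0
position: [0.373, -0.0885, 0.2198]
eef_rot: [0.674, 0.214, 0.674, -0.214]
wrist_force: [-0.5, -0.1, -0.2]
gripper_width: 0.0468
t 31.00 pos [ 0.373  -0.0885  0.2198] az 54.81 tilt [-0.0001  0.0004] F [-0.4943 -0.0642 -0.198 ] w 0.0468
[ 0.0045 -0.0003  0.004   0.0035  0.0018 -0.0003  0.0008]
the job is handed in; nothing more can be done
None
```

The gauge is clamped in the V-cradle, and I handed the job in at 31 s of the 72 s allowed; no verdict came back.

**What I did:**
- I lifted the bar by its knob, turned it aside to about 1.3 rad and rested it on the collar.
- I laid the gauge in both V rests with its long end towards the stop. I slid it home in steps of 1 mm or less until the wrist read about 10.5 N along the slide. About 4 N of that was sliding friction, so roughly 6 to 10 N was on the stop.
- I brought the bar back over the gauge and lowered it, held, at no more than about 25 mm/s. The gauge took its load at a lift of about 3.6 mm, and then I let go.

**Last checks:**
- **Gauge position:** in the top picture the tip lies about 0.5 mm or less from where the stop face should be, and the gauge's direction matches the cradle's to well under 0.04 rad.
- **Bar:** it is closed to about 0.02 rad and down on the gauge.
- **Other parts:** they look unmoved.
- **Robot:** it stands clear, with near-zero wrist force.

**Less certain or disagreeing:**
- The two cameras' cradle positions differed by about 2 mm. I settled on the one that agreed with the knob grip and the measured forces.
- I could not measure the bar's grip on the gauge directly. I inferred it from the load leaving the wrist: the force on the tool went from 6.5 N down to 2.8 N up.
- I did not look at the gauge from above between letting go of it and lowering the bar. The final top picture shows it still against the stop.

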